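# Sort the kiln props out of the tilt bin

## Robot

A 6-joint arm with a two-finger parallel gripper is mounted at the origin on the work surface. World frame = base frame: x ahead of the robot, y to its left, z up, the work surface at z = 0. Lengths are in mm, angles in rad, forces in N, time in s.
With the tool pointing down it reaches from about 300 to 775 mm from the base axis. Payload 14.6 kg.
Tool frame: the origin (TCP) lies between the finger pads; the fingertips stand 22 mm ahead of it and the grasp point (between the pads) lies 3 mm ahead of it (manip.tcp_to_tips is the distance from the TCP to the fingertips, in mm); y points along the fingers, z is the direction in which the jaws open and shut, and the axes are right-handed (so a half turn about y gives the same grasp; the last joint's range is limited). The gripper opens to 94 mm and grips with 3 to 60 N. Pads are 16 mm wide; open, the fingers measure 119 mm over their backs; the gripper's body (75 mm by 177 mm) begins 78 mm behind the grasp point.
Start: joints at [-1.226, 0.3, 1.521, -0, 1.321, -0.067], TCP at [220.135, -504.014, 227.446] pointing down, gripper open.
Joint ranges: [-3.03, 3.03], [-0.79, 2.21], [0.23, 2.52], [-1.04, 4.18], [0, 3.07], [-2.55, 2.55]. Speed limits (rad/s): [2.22, 2.22, 2.57, 3.14, 3.14, 3.14].

## Interface

Orientations are given as [roll, pitch, yaw] about the fixed x, y, z axes, in that order (R = Rz(yaw) Ry(pitch) Rx(roll)).
In Python, from cell import manip gives the robot as it stands.
- The arm moves only by the shell command python3 -m jog 'ROWS' [OPENING] [FORCE]. ROWS is JSON, one flat list of numbers, 6 for each row, row after row: the shift along the tool's x, y, z in mm, then the turn, a rotation vector about the tool's x, y, z in degrees. A call has 1 to 10 rows; each row is the pose to reach, as a shift and turn from the pose commanded when the call began, along the tool's axes at that moment; what a row does not reach only later rows make up. A row lasts 1/12 s, in which the tool goes at most 41.7 mm and 7.16 degrees, less where a joint would pass 70% of its speed; a pose out of reach is approached as far as the arm can. A call with a gripper value outside its range is refused whole. OPENING is the finger opening in mm, from 0 to 94, set as the call begins (- or left out, the last holds). The fingers move at their own pace and stop on an object; FORCE is the grip in N (left out, the last holds). Time passes only in rows, so rows that repeat a pose let the fingers close. It gives the time, the measured TCP pose, the force and the opening at its end, in the units of the state.
- manip.read_state(): the state, without advancing time (a new reading comes with each control period).
- manip.camera(name): name is "scene" or "top"; returns a dict with "img" (420x560x3 uint8, red, green, blue), "intrinsics" (3x3 intrinsics, pixels), "k1" (the pictures are not rectified: a ray, as slopes to the right and down, at radius r is drawn at 1 + k1 r^2 times it, then the intrinsics apply), "origin" and "orientation" of the camera in the world. Camera axes: x right, y down, z forward; pixel columns grow to the right and rows downward; lengths in mm; the calibration is good to about 2 mm. A picture is of the moment at which its call begins. There is no depth.
- manip.sign_off(): hands the job in, once; it reports no verdict.
Trained networks look in a picture, given as the dict that the camera call returned (one of the last four; its "shot" number tells which), for a name from the list of things; names that differ only in an ending like _2 or _b are one class to them, and where a whole thing is asked for, a point or a joint stands for the part that bears it (a point fixed in the world has none). Each returns a list of dicts, best first, with "score" (0 to 1); they miss things now and then, are a little off and sometimes report something else, mostly with a low value. They report only what shows in the picture. A call takes as long as a camera call.
- manip.masks_of(thing, picture): "pixels" (420x560 bool, what is visible of it) and "xy" ([column, row] in pixels, amid what is visible of it).
- manip.tip_of(thing, picture): "xy" ([column, row] in pixels: a listed point, or the origin of a listed thing).
The state is a dict: "clock": time; "joints": joint angles; "qd": joint speeds; "effort": joint torques, N m; "eef_pos": TCP position; "eef_rot": TCP orientation; "wrist_force": force on the tool from outside, world axes, zero at the start; "moment": the same for the moment, N m; "finger_gap": finger opening in mm.
Only numpy, scipy, OpenCV 4.12 (cv2) and the standard library are available. Lean on these libraries where they do the work, as an engineer would, in place of code of your own. Each camera call takes 0.05 s, during which the arm holds its last target.

## Task

Swing the tilt-out bin fully forward from its rack and scoop out every kiln prop. Lay the whole ones (a flange at both ends) flat in the wooden tray, side by side and not stacked, and drop each broken stub (one flange only) into the scrap box by holding its sprung flap open as you let go, so the flap shuts again afterwards. When the bin is empty swing it fully shut, and leave the glazed pots and the brush alone.

Things in the scene. Friction and masses are not known exactly. Their poses are not given: they have to be found in the camera images.
- bin (a joint): tilt of the sheet-steel tilt-out bin, hinged at the foot of its front panel: 0 = shut, upright; 1.25 rad = fully forward on its stop, the front panel then sloping 18 degrees up away from the hinge, the bin open from above. Its weight holds it at either end: it falls shut below about 0.1 rad and forward beyond about 0.4. Moving it by the handle takes under 15 N.
- bin_handle (a point): middle of the bin's handle, which moves with it: round dark bar, 12 mm thick, 160 mm long, parallel to the hinge, 25 mm before the front panel's outer face, 225 mm above the hinge when shut (45 mm above the panel's rim); brackets 75 mm either side of the middle. It can be pinched across from above and turns in the grip. At tilt a it lies at x=-(0.025 cos a+0.225 sin a), z=0.225 cos a-0.025 sin a from bin_hinge (m).
- bin_hinge (a point): middle of the hinge line, 30 mm above the bench; x points from the rack's front to its back, y along the hinge, z up. Bin: 312 mm wide along the hinge, front panel 180 mm tall and 6 mm thick, inner floor 50 mm above the hinge, inside 300 mm wide and 70 mm deep, side walls to the rim, 50 mm deep (82 mm at the foot), back wall only a lip 12 mm high.
- rack: fixed grey rack that holds the bin, 338 mm wide (y), 105 mm deep (x, front to back), 235 mm tall; its top board begins 15 mm behind the front and covers the bin's mouth while shut. Origin on the bench in the middle of its front edge, straight below the hinge.
- tray: fixed wooden tray, outside 190 mm (x) by 280 mm (y), 26 mm tall, walls 6 mm, floor 6 mm thick. Origin at the middle of its underside, on the bench.
- scrapbox: fixed grey plastic scrap box, outside 200 mm (x) by 170 mm (y), 280 mm tall; the whole top opening, 180 mm (x) by 154 mm (y), is shut by a sprung metal flap; hollow, its floor sloping down from 85 mm high at +x to the bench at -x. Origin at the middle of its underside, on the bench.
- scrap_mouth (a point): middle of the scrap box's top opening, level with its rim, 280 mm above the bench; axes as the box's.
- flap (a joint): sprung aluminium flap in the top of the scrap box: 0 = shut, level; positive = free edge pushed down into the box, up to 1.4 rad. Hinge along y at the box's x = +88 mm, free edge at x = -87 mm, 5 mm below the rim. Needs about 1.5 N at the free edge to start, 2.5 N at 1.2 rad; springs shut. A stub's weight does not open it; fingers holding a stub can push it and reach 100 mm in.
- flap_edge (a point): middle of the flap's free edge; moves with the flap. A stub held parallel to the hinge (along y), the fingers closing along x, drops freely while a finger bears on the flap and keeps it open; a stub that itself bears on the flap when let go may be pinned by it against the wall.
- long1_mid (a point): whole kiln prop of buff fired clay (may be absent): 120 mm long along its own z, a 40 mm square flange 16 mm thick at each end and a 22 mm square waist between; about 0.18 kg. This point is its middle, half-way along. It stands in the bin at the start, and lies against the front panel once the bin is tilted out.
- long2_mid (a point): whole kiln prop of buff fired clay (may be absent): 120 mm long along its own z, a 40 mm square flange 16 mm thick at each end and a 22 mm square waist between; about 0.18 kg. This point is its middle, half-way along. It stands in the bin at the start, and lies against the front panel once the bin is tilted out.
- long3_mid (a point): whole kiln prop of buff fired clay (may be absent): 120 mm long along its own z, a 40 mm square flange 16 mm thick at each end and a 22 mm square waist between; about 0.18 kg. This point is its middle, half-way along. It stands in the bin at the start, and lies against the front panel once the bin is tilted out.
- stub1_mid (a point): broken kiln prop, a stub of the same buff clay (may be absent): 70 mm long along its own z, one 40 mm square flange 16 mm thick at its -z end, then a 22 mm square waist that ends broken off at +z; about 0.10 kg. This point is half-way along its 70 mm, in the waist. Stands in the bin at the start like the whole ones.
- stub2_mid (a point): broken kiln prop, a stub of the same buff clay (may be absent): 70 mm long along its own z, one 40 mm square flange 16 mm thick at its -z end, then a 22 mm square waist that ends broken off at +z; about 0.10 kg. This point is half-way along its 70 mm, in the waist. Stands in the bin at the start like the whole ones.
- glazed_pot: glazed rectangular flower pot, 112 x 158 x 77 mm, on a black stand on a stone turntable: leave alone. Origin under its middle.
- cup_pot: small teal glazed pot, 90 mm wide, 75 mm tall: leave alone. Origin under its middle.
- brush: hand brush lying on the bench, about 200 mm long: leave alone.

How it is judged (in metres and radians):
On the way, in this order (a step that is already met when the one before it is completed fails the run):
1. the bin is tilted fully out (value of joint bin above 1.15 rad), for 0.2 s.
2. every whole prop lies in the tray, every stub is inside the scrap box, and the flap is shut (x of long1_mid in the frame of tray between -0.089 and 0.089 m and y of long1_mid in the frame of tray between -0.134 and 0.134 m and z of long1_mid in the frame of tray between 0 and 0.045 m and angle between long1_mid's own z axis and vertical between 1.3 and 1.85 rad and contact force between each of long1, long2, long3, stub1, stub2 and the fingers below 0.05 N and x of long2_mid in the frame of tray between -0.089 and 0.089 m and y of long2_mid in the frame of tray between -0.134 and 0.134 m and z of long2_mid in the frame of tray between 0 and 0.045 m and angle between long2_mid's own z axis and vertical between 1.3 and 1.85 rad and x of long3_mid in the frame of tray between -0.089 and 0.089 m and y of long3_mid in the frame of tray between -0.134 and 0.134 m and z of long3_mid in the frame of tray between 0 and 0.045 m and angle between long3_mid's own z axis and vertical between 1.3 and 1.85 rad and x of stub1_mid in the frame of scrapbox between -0.1 and 0.1 m and y of stub1_mid in the frame of scrapbox between -0.085 and 0.085 m and z of stub1_mid in the frame of scrapbox between 0 and 0.2 m and x of stub2_mid in the frame of scrapbox between -0.1 and 0.1 m and y of stub2_mid in the frame of scrapbox between -0.085 and 0.085 m and z of stub2_mid in the frame of scrapbox between 0 and 0.2 m and value of joint flap below 0.1 rad), for 0.2 s.
3. the bin is fully shut again (value of joint bin below 0.06 rad), for 0.2 s.
At the end, for the whole second after the job is handed in: every whole prop lies flat (within 15 degrees) and released on the tray's floor, its middle inside the walls and not on top of another; every stub is inside the scrap box below the flap; the flap is shut (below 0.1 rad) and the bin is shut (below 0.06 rad); all at rest (all of step 2 and value of joint bin below 0.06 rad and linear speed of each of long1, long2, long3 below 0.03 m/s); the robot touches nothing.
It fails at once if a glazed pot or the brush is moved by more than 40 mm (distance of any of glazed_pot, cup_pot, brush from where it was at the start of the episode above 0.04 m).
Of long1, long2, long3 only 2 to 3 are there at a start; the rules pass over those that are not, and their reading is None.
Of stub1, stub2 only 1 to 2 are there at a start; the rules pass over those that are not, and their reading is None.
At some moment in a run one of long1, long2, long3, stub1, stub2 may be knocked a few centimetres aside while the robot is not near it.
Once in a run the grip may slacken for a moment while it holds something.
It also fails if it takes over 210 s, if anything falls off the work surface, if the arm or the gripper's body presses on something with over 40 N, if the wrist force passes 120 N, or if a joint passes its speed limit or range.

## Working session

There is one attempt and no reset: what is moved stays moved. The work goes in short steps, Python scripts to look and compute and a shell command to move; the robot and the scene stay as the last step left them, time stands still between calls to the robot, and variables do not carry over. Pictures are saved under pics/ and viewed, and the job is handed in when it is done.

```bash
ls; mkdir -p pics; cat > h.py <<'E'
import numpy as np, cv2
from cell import manip
from scipy.spatial.transform import Rotation as R
def snap(n,name):
    c=manip.camera(n); cv2.imwrite(f'pics/{name}.png',c['img'][:,:,::-1]); return c
E
python3 - <<'E'
from h import *
s=manip.read_state(); print(s)
for n in('scene','top'):
    c=snap(n,n+'0'); print({k:v for k,v in c.items() if k!='img'})
    for t in ['bin','bin_handle','bin_hinge','rack','tray','scrapbox','scrap_mouth','flap_edge','glazed_pot','cup_pot','brush','long1_mid','stub1_mid']:
        print(n,t,[(np.round(d['xy']).tolist(),round(d['score'],2)) for d in manip.tip_of(t,c)][:6])
E
```

```text
pics
{'clock': 0.0, 'joints': array([-1.22558834e+00,  3.00490333e-01,  1.52158031e+00,  5.11996010e-06,
        1.32071716e+00, -6.65885490e-02]), 'qd': array([-0.00021982, -0.00100465, -0.00139885, -0.00073054,  0.00189125,
       -0.00027389]), 'effort': array([-2.74365530e-04, -5.31813276e+01, -3.52740777e+01,  7.08101084e-02,
        2.43779970e-02, -1.03268655e-04]), 'eef_pos': array([ 220.06329817, -503.79219797,  226.87609974]), 'eef_rot': array([-1.57198850e+00,  8.44724893e-05, -2.72979744e+00]), 'wrist_force': array([-0.37904419,  0.77571138, -0.04530773]), 'moment': array([-0.00745675,  0.02273359, -0.11383117]), 'finger_gap': 94.38382968167932}
{'intrinsics': array([[481.42529602,   0.        , 278.76386963],
       [  0.        , 481.42529602, 206.62816061],
       [  0.        ,   0.        ,   1.        ]]), 'k1': 0.03977664188798839, 'origin': array([1025.19981601, -689.11982569, 1122.78436368]), 'orientation': array([-2.42100181, -0.00999747,  0.60582024]), 'shot': 1}Traceback (most recent call last):
  File "<stdin>", line 6, in <module>
ValueError: it knows: bin_handle, bin_hinge, brush, cup_pot, flap_edge, glazed_pot, long1_mid, long2_mid, long3_mid, rack, scrap_mouth, scrapbox, stub1_mid, stub2_mid, tray
```

```bash
python3 - <<'E'
from h import *
for n in('scene','top'):
    c=snap(n,n+'0'); print({k:v for k,v in c.items() if k!='img'})
    for t in ['bin_handle','bin_hinge','rack','tray','scrapbox','scrap_mouth','flap_edge','glazed_pot','cup_pot','brush','long1_mid','stub1_mid']:
        print(n,t,[(np.round(d['xy']).tolist(),round(d['score'],2)) for d in manip.tip_of(t,c)][:6])
E
```

```text
{'intrinsics': array([[481.42529602,   0.        , 278.76386963],
       [  0.        , 481.42529602, 206.62816061],
       [  0.        ,   0.        ,   1.        ]]), 'k1': 0.03977664188798839, 'origin': array([1025.19981601, -689.11982569, 1122.78436368]), 'orientation': array([-2.42100181, -0.00999747,  0.60582024]), 'shot': 2}
scene bin_handle []
scene bin_hinge [([310.0, 160.0], 0.89)]
scene rack [([312.0, 166.0], 0.59)]
scene tray [([245.0, 255.0], 0.97)]
scene scrapbox [([165.0, 328.0], 0.66), ([245.0, 256.0], 0.29)]
scene scrap_mouth [([144.0, 264.0], 0.8)]
scene flap_edge [([118.0, 242.0], 0.95)]
scene glazed_pot [([294.0, 335.0], 0.67)]
scene cup_pot [([375.0, 236.0], 0.93)]
scene brush [([342.0, 282.0], 0.83)]
scene long1_mid []
scene stub1_mid []
{'intrinsics': array([[387.09393708,   0.        , 279.78326835],
       [  0.        , 387.09393708, 212.09954699],
       [  0.        ,   0.        ,   1.        ]]), 'k1': -0.0936365900345214, 'origin': array([ 456.29089546,   24.14274127, 1175.7756264 ]), 'orientation': array([-3.02284516, -0.01356843, -1.55934238]), 'shot': 3}
top bin_handle [([150.0, 256.0], 0.67)]
top bin_hinge [([165.0, 257.0], 0.56)]
top rack [([167.0, 256.0], 0.96), ([310.0, 242.0], 0.37)]
top tray [([309.0, 244.0], 0.77), ([147.0, 232.0], 0.67)]
top scrapbox [([405.0, 255.0], 0.8)]
top scrap_mouth [([445.0, 254.0], 0.7), ([368.0, 151.0], 0.29)]
top flap_edge [([440.0, 286.0], 0.55)]
top glazed_pot [([365.0, 151.0], 0.92)]
top cup_pot [([223.0, 156.0], 0.86)]
top brush []
top long1_mid []
top stub1_mid [([140.0, 290.0], 0.62), ([280.0, 159.0], 0.42), ([224.0, 154.0], 0.2)]
```

View pics/scene0.png

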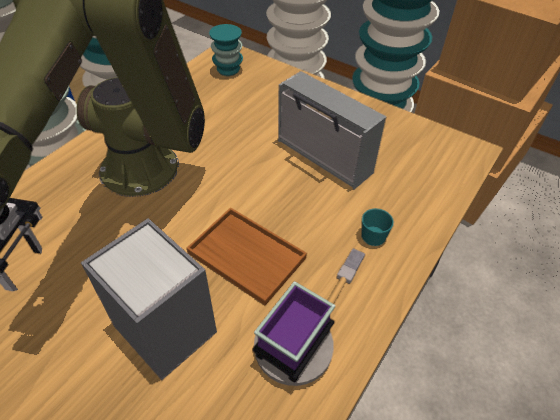

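View pics/top0.png

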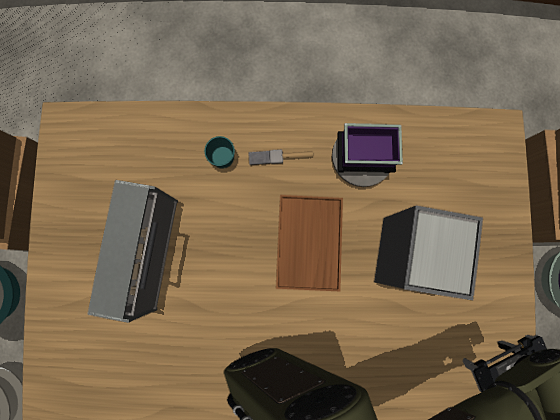

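```bash
cat >> h.py <<'E'
def cam_R(c): return R.from_euler('xyz',c['orientation']).as_matrix()
def proj(c,P):
    P=np.atleast_2d(P); p=(P-c['origin'])@cam_R(c)
    s=p[:,:2]/p[:,2:]; r2=(s**2).sum(1,keepdims=True); s=s*(1+c['k1']*r2)
    K=c['intrinsics']; return s*[K[0,0],K[1,1]]+[K[0,2],K[1,2]]
def ray(c,uv):
    K=c['intrinsics']; uv=np.atleast_2d(uv).astype(float)
    s=cv2.undistortPoints(uv[:,None],K,np.array([c['k1'],0,0,0.]))[:,0]
    d=np.c_[s,np.ones(len(s))]@cam_R(c).T; return d
def atz(c,uv,z):
    d=ray(c,uv); return c['origin']+d*((z-c['origin'][2])/d[:,2:])
def tri(cs,uvs):
    A=np.zeros((3,3));b=np.zeros(3)
    for c,uv in zip(cs,uvs):
        d=ray(c,uv)[0];d/=np.linalg.norm(d);M=np.eye(3)-np.outer(d,d);A+=M;b+=M@c['origin']
    return np.linalg.solve(A,b)
def meta(n):  # static calibration
    c=manip.camera(n); return c
E
python3 - <<'E'
from h import *
from scipy.optimize import minimize
C={n:manip.camera(n) for n in('scene','top')}
def fit(thing,corners,p0):
    M={}
    for n,c in C.items():
        m=[d for d in manip.masks_of(thing,c)]
        # the mask whose centre is nearest to projected p0
        q=proj(c,[[p0[0],p0[1],corners[:,2].mean()]])[0]
        m=[d for d in m if np.linalg.norm(np.array(d['xy'])-q)<60]
        if m: M[n]=m[0]['pixels'];print(thing,n,m[0]['score'],m[0]['pixels'].sum())
    def cost(p):
        Rz=R.from_euler('z',p[2]).as_matrix();P=corners@Rz.T+[p[0],p[1],0];t=0
        for n,m in M.items():
            im=np.zeros((420*4,560*4),np.uint8);uv=proj(C[n],P)*4+1.5
            cv2.fillConvexPoly(im,cv2.convexHull(uv.astype(np.int32)),255)
            im=cv2.resize(im,(560,420),interpolation=cv2.INTER_AREA)/255.
            t+=np.abs(im-m).sum()
        return t
    best=None
    for dy in(0,):
        r=minimize(cost,p0,method='Nelder-Mead',options=dict(initial_simplex=np.array([p0,np.add(p0,[25,0,0]),np.add(p0,[0,25,0]),np.add(p0,[0,0,.2])]),xatol=.05,fatol=.5))
        r=minimize(cost,r.x,method='Nelder-Mead',options=dict(initial_simplex=np.array([r.x,r.x+[6,0,0],r.x+[0,6,0],r.x+[0,0,.05]]),xatol=.02,fatol=.5))
    print(thing,r.x,r.fun)
    return r.x
def box(x0,x1,y0,y1,h): return np.array([[x,y,z] for x in(x0,x1) for y in(y0,y1) for z in(0,h)],float)
tt=atz(C['top'],[309,244],10)[0]; print('tray',tt)
ss=tri([C['top'],C['scene']],[[405,255],[165,328]]);print('box',ss)
rr=tri([C['top'],C['scene']],[[167,256],[312,166]]);print('rack',rr, 'hinge',tri([C['top'],C['scene']],[[165,257],[310,160]]))
print('glazed',tri([C['top'],C['scene']],[[365,151],[294,335]]),'cup',atz(C['top'],[223,156],10),'brush',atz(C['top'],[280,157],10))
fit('tray',box(-95,95,-140,140,26),[tt[0],tt[1],0.])
fit('scrapbox',box(-100,100,-85,85,280),[ss[0],ss[1],0.1])
fit('rack',box(0,105,-169,169,235),[rr[0],rr[1],1.4])
# top corners
print('rack top px', atz(C['top'],[[117,182],[155,185],[91,315],[130,321]],235))
print('box top px', atz(C['top'],[[417,207],[482,217],[408,290],[473,298]],280))
print('tray px', atz(C['top'],[[280,196],[342,198],[277,289],[340,291]],26))
for n,c in C.items():
    im=c['img'][:,:,::-1]; cv2.imwrite(f'pics/{n}1.png',cv2.resize(im,None,fx=3,fy=3,interpolation=cv2.INTER_CUBIC)[450:1050,150:900] if n=='top' else cv2.resize(im,None,fx=3,fy=3)[200:800,600:1300])
E
```

```text
tray [500.00880397 -79.14073512  10.        ]
box [ 470.2263966  -374.30809288    1.60926697]
rack [456.73870822 352.22683517 -10.55968352] hinge [451.77326754 348.72143691  17.70288217]
glazed [ 769.54719068 -237.51023471   82.16834363] cup [[767.99866623 187.54839226  10.        ]] brush [[767.11794881  11.21316866  10.        ]]
tray scene 0.68 6137
tray top 0.87 5986
tray [503.40009933 -77.94197986   1.54215278] 251.68235294117645
scrapbox scene 0.61 12582
scrapbox top 0.86 8067
scrapbox [ 4.71616155e+02 -3.75347453e+02 -1.73446436e-01] 461.45882352941175
rack scene 0.59 8080
rack top 0.58 8448
rack [462.99962353 350.41635237   1.4209188 ] 841.6941176470589
rack top px [[639.16934974 420.66251137 235.        ]
 [632.40494743 323.33654937 235.        ]
 [310.95688847 468.39130422 235.        ]
 [299.86434237 370.35763969 235.        ]]
box top px [[ 579.76138371 -312.48943637  280.        ]
 [ 557.78656657 -474.14062105  280.        ]
 [ 385.26368943 -286.22480865  280.        ]
 [ 365.59566564 -444.01814429  280.        ]]
tray px [[ 642.41236426   10.02019897   26.        ]
 [ 638.97411111 -177.23459084   26.        ]
 [ 366.43049138   15.67472031   26.        ]
 [ 362.00524135 -169.88342687   26.        ]]
```

View pics/top1.png

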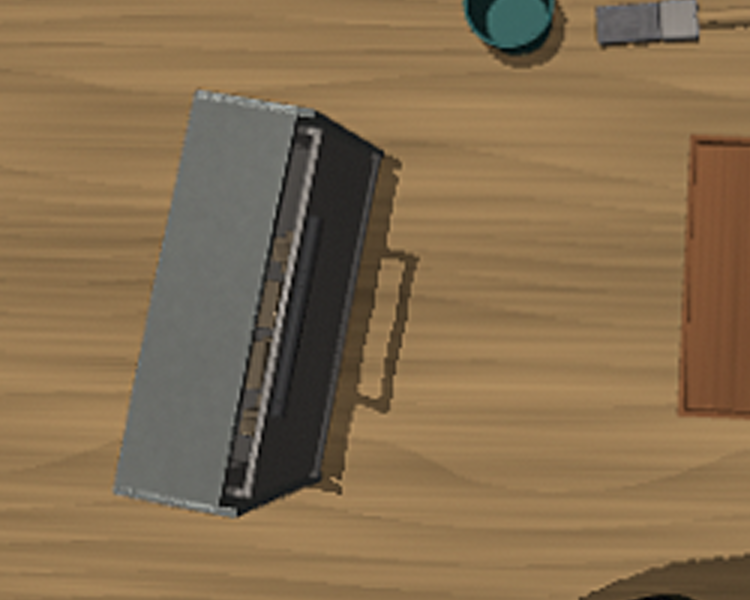

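View pics/scene1.png

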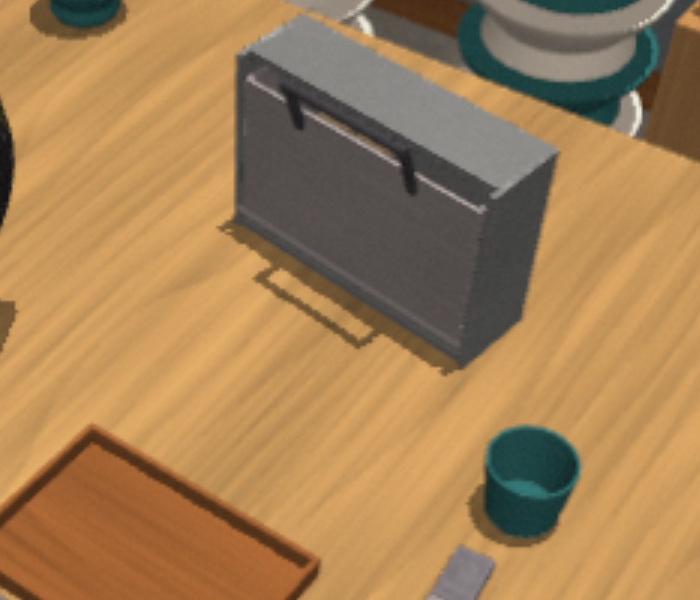

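```bash
python3 - <<'E'
from h import *
from scipy.optimize import least_squares
C={n:manip.camera(n) for n in('scene','top')}
for n,o in(('top',(1080,560)),('scene',(200,600))):
    im=cv2.resize(C[n]['img'][:,:,::-1],None,fx=3,fy=3,interpolation=cv2.INTER_CUBIC)
    cv2.imwrite(f'pics/{n}2.png',im[o[1]:o[1]+600,o[0]:o[0]+760])
T=[((195,90),(105,-169,235)),((117,490),(105,169,235)),((318,112),(0,-169,235)),((238,516),(0,169,235)),((383,153),(0,-169,0)),((320,480),(0,169,0))]
S=[((237,57),(0,169,235)),((497,195),(0,-169,235)),((555,152),(105,-169,235)),((302,15),(105,169,235)),((462,368),(0,-169,0)),((237,222),(0,169,0)),((522,320),(105,-169,0))]
def f(p):
    Rz=R.from_euler('z',p[2]).as_matrix();r=[]
    for n,L,o in(('top',T,(150,450)),('scene',S,(600,200))):
        uv=(np.array([l[0] for l in L])+o+.5)/3-.5
        r.append(proj(C[n],np.array([l[1] for l in L],float)@Rz.T+[p[0],p[1],0])-uv)
    return np.concatenate(r).ravel()
q=least_squares(f,[463,350,1.42],x_scale=[1,1,.01]);print(q.x,np.round(f(q.x).reshape(-1,2),1))
E
```

```text
[463.09365861 349.37115631   1.41925886] [[-0.2 -0.4]
 [-1.7  1.5]
 [-0.9 -1.1]
 [-0.9  0.9]
 [ 0.6 -0.7]
 [ 0.8  0.3]
 [-0.7 -0.6]
 [-0.7  2.1]
 [ 1.5 -0.4]
 [-0.1 -0.2]
 [ 0.3  1.3]
 [-1.3  1.4]
 [-0.2  0.6]]
```

View pics/top2.png

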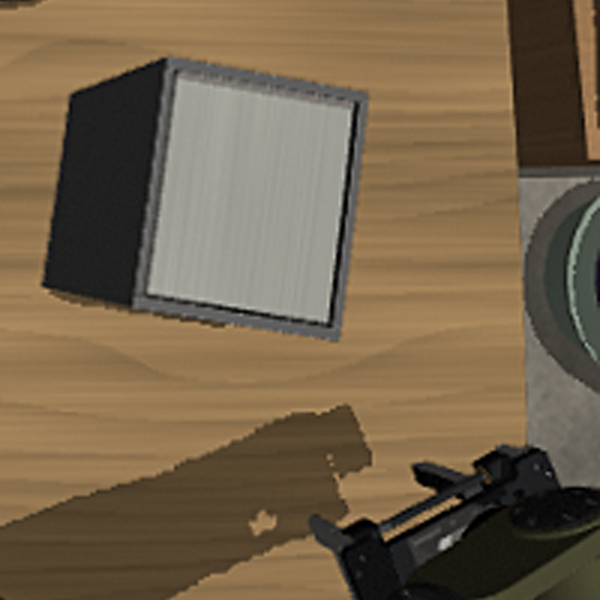

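View pics/scene2.png

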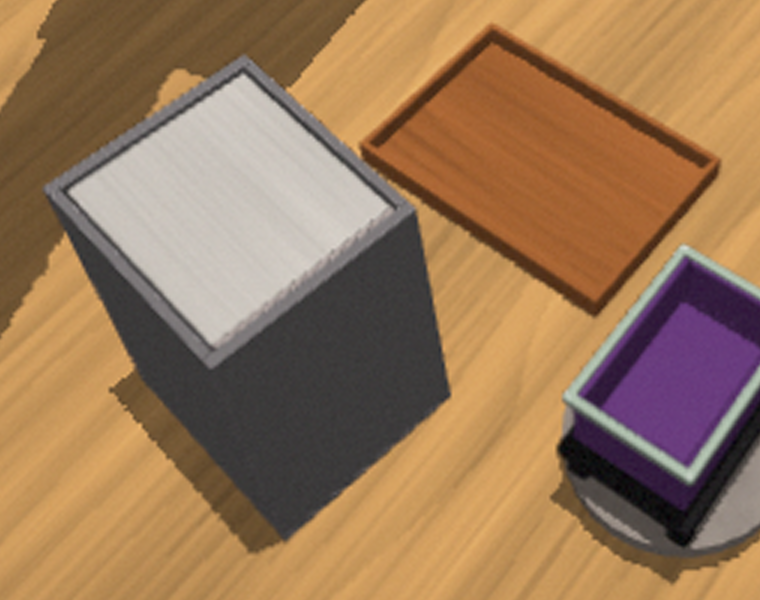

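```bash
python3 - <<'E'
from h import *
from scipy.optimize import least_squares
C={n:manip.camera(n) for n in('scene','top')}
def go(name,T,to,S,so,p0):
    def f(p):
        Rz=R.from_euler('z',p[2]).as_matrix();r=[]
        for n,L,o in(('top',T,to),('scene',S,so)):
            uv=(np.array([l[0] for l in L])+np.array(o)+.5)/3-.5
            r.append(proj(C[n],np.array([l[1] for l in L],float)@Rz.T+[p[0],p[1],0])-uv)
        return np.concatenate(r).ravel()
    q=least_squares(f,p0,x_scale=[1,1,.01]);print(name,q.x,np.round(f(q.x).reshape(-1,2),1).tolist())
go('box',[((168,57),(100,85,280)),((369,93),(100,-85,280)),((135,305),(-100,85,280)),((342,340),(-100,-85,280)),((70,93),(100,85,0)),((43,287),(-100,85,0))],(1080,560),
 [((245,57),(-100,85,280)),((415,210),(100,85,280)),((210,367),(100,-85,280)),((45,188),(-100,-85,280)),((287,540),(100,-85,0)),((450,398),(100,85,0))],(200,600),[470,-374,-.15])
go('tray',[((841,589),(95,-140,26)),((1027,595),(-95,-140,26)),((832,868),(95,140,26)),((1021,874),(-95,140,26))],(0,0),
 [((492,25),(95,140,26)),((720,160),(95,-140,26)),((597,300),(-95,-140,26)),((360,147),(-95,140,26)),((597,313),(-95,-140,0))],(200,600),[503,-78,1.54])
E
```

```text
box [ 4.72585353e+02 -3.75758599e+02 -1.61202355e-01] [[-0.6, -0.5], [-0.1, -0.3], [-1.1, 1.0], [-0.8, 0.6], [-0.3, -0.1], [-0.8, -0.1], [-0.3, -0.6], [0.5, -0.0], [0.1, 1.4], [-1.3, 0.4], [-0.5, 1.3], [0.4, -0.0]]
tray [503.25079713 -78.52146369   1.54691629] [[-1.0, -1.0], [-0.1, -0.6], [-1.4, 0.3], [0.1, 0.3], [-1.0, -0.5], [-0.1, -0.6], [-0.2, 0.8], [-0.7, -0.3], [-0.1, 1.6]]
```

```bash
cat >> h.py <<'E'
RACK=(463.1,349.4,1.4193); BOX=(472.6,-375.8,-.161); TRAY=(503.3,-78.5,1.547)
def w(fr,p):
    return R.from_euler('z',fr[2]).apply(p)+[fr[0],fr[1],0]
def toolR(yaw,tilt=0):  # tilt: turn about tool z afterwards
    return R.from_euler('z',yaw)*R.from_euler('x',-np.pi/2)*R.from_euler('z',tilt)
def goal(pos,yaw,tilt=0):
    s=manip.read_state(); r0=R.from_euler('xyz',s['eef_rot'])
    d=r0.inv().apply(np.array(pos)-s['eef_pos']); t=(r0.inv()*toolR(yaw,tilt)).as_rotvec(degrees=True)
    print('shift',np.round(d,1),'turn',np.round(t,1),'| at',np.round(s['eef_pos'],1),np.round(s['eef_rot'],3),'clk',round(s['clock'],2),'gap',round(s['finger_gap'],1)); return d,t
E
python3 -m jog '[0,-60,0,0,-5,0, 0,-120,0,0,-14,0, 0,-170,0,0,-21,0, 0,-190,0,0,-28,0, 0,-190,0,0,-35,0]' 50 20
python3 - <<'E'
from h import *
h=w(RACK,[-25,0,0]); print(h)
goal([h[0],h[1],420],RACK[2]-np.pi/2)
E
```

```text
clock: 2.37
eef_pos: [220.1, -503.8, 422.5]
eef_rot: [-1.567, -0.003, -2.136]
wrist_force: [-0.5, -0.1, -0.1]
finger_gap: 64.3
[459.32706277 324.68634093   0.        ]
shift [-827.7   -1.2 -242. ] turn [   0.  -113.7    0.4] | at [ 220.1 -503.8  422.5] [-1.567 -0.003 -2.136] clk 2.37 gap 64.3
```

```bash

python3 -m jog '[-30,0,-9,0,-6,0, -70,0,-20,0,-12,0, -110,0,-32,0,-18,0, -150,0,-44,0,-24,0, -190,0,-55,0,-30,0, -230,0,-67,0,-36,0, -270,0,-79,0,-42,0, -310,0,-91,0,-48,0, -350,0,-102,0,-54,0, -390,0,-114,0,-60,0]'
python3 - <<'E'
from h import *
h=w(RACK,[-25,0,0])
goal([h[0],h[1],420],RACK[2]-np.pi/2)
E
```

```text
clock: 3.2
eef_pos: [335.0, -112.6, 417.7]
eef_rot: [-1.57, -0.001, -1.091]
wrist_force: [0.7, -0.3, -0.1]
finger_gap: 50.4
shift [-330.4   -2.3  312.2] turn [ -0.  -53.8   0.1] | at [ 335.  -112.6  417.7] [-1.570e+00 -1.000e-03 -1.091e+00] clk 3.2 gap 50.4
```

```bash

python3 -m jog '[-28,0,26,0,-6,0, -56,0,53,0,-12,0, -84,0,80,0,-18,0, -112,0,106,0,-24,0, -140,0,133,0,-30,0, -168,0,160,0,-36,0, -196,0,186,0,-42,0, -224,0,213,0,-48,0, -252,0,239,0,-51,0, -280,0,266,0,-53.8,0]' 40
python3 -m jog '[-20,0,8,0,0,0, -40,0,14,0,0,0, -40,0,14,0,0,0]' 
python3 - <<'E'
from h import *
h=w(RACK,[-25,0,0])
goal([h[0],h[1],290],RACK[2]-np.pi/2)
for n in('scene','top'): 
    c=snap(n,n+'3'); print([(np.round(d['xy']).tolist(),round(d['score'],2)) for d in manip.tip_of('bin_handle',c)], proj(c,w(RACK,[-25,0,255])))
E
```

```text
clock: 4.03
eef_pos: [443.5, 258.3, 417.5]
eef_rot: [-1.571, -0.0, -0.153]
wrist_force: [1.6, -0.3, 0.0]
finger_gap: 40.3
clock: 4.28
eef_pos: [404.4, 277.9, 417.5]
eef_rot: [-1.571, 0.0, -0.154]
wrist_force: [0.2, 0.2, 0.3]
finger_gap: 39.7
shift [ 47.2 127.4  54.6] turn [-0.  -0.1 -0. ] | at [404.4 277.9 417.5] [-1.571  0.    -0.154] clk 4.28 gap 39.7
[([315.0, 101.0], 0.87)] [[314.01933774 106.07710121]]
[([149.0, 257.0], 0.91)] [[148.42108352 254.97990877]]
```

```bash

python3 -m jog '[24,35,28,0,0,0, 47,70,54.6,0,0,0, 47.2,105,54.6,0,0,0, 47.2,127,54.6,0,0,0, 47.2,140,54.6,0,0,0, 47.2,140,54.6,0,0,0]' 40
python3 - <<'E'
from h import *
h=w(RACK,[-25,0,0])
goal([h[0],h[1],261],RACK[2]-np.pi/2)
for n in('scene','top'): 
    c=snap(n,n+'3')
    im=cv2.resize(c['img'][:,:,::-1],None,fx=3,fy=3,interpolation=cv2.INTER_CUBIC)
    cv2.imwrite(f'pics/{n}3.png',im[450:1050,150:900] if n=='top' else im[150:750,600:1300])
E
```

```text
clock: 4.98
eef_pos: [461.3, 321.6, 273.8]
eef_rot: [-1.575, 0.004, -0.158]
wrist_force: [-0.3, -0.4, -0.3]
finger_gap: 40.4
shift [-2.4 12.8  2.7] turn [ 0.2 -0.3 -0.3] | at [461.3 321.6 273.8] [-1.575  0.004 -0.158] clk 4.98 gap 40.4
```

View pics/top3.png

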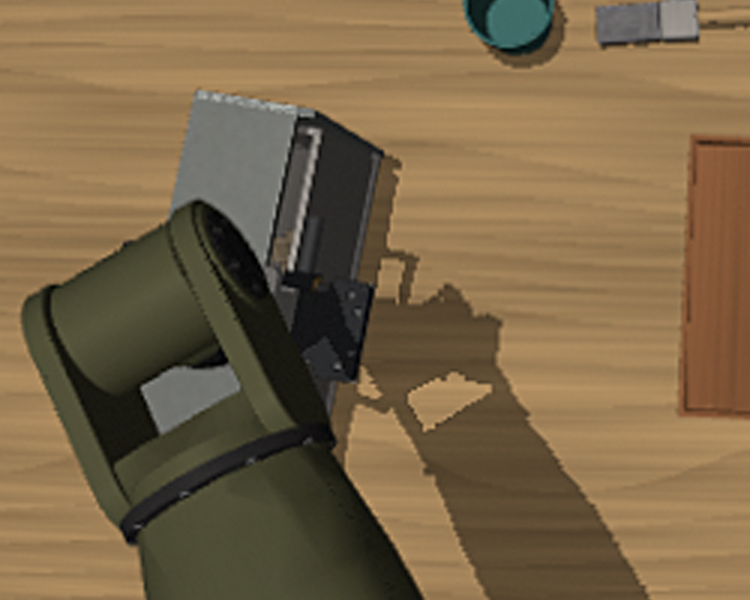

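View pics/scene3.png

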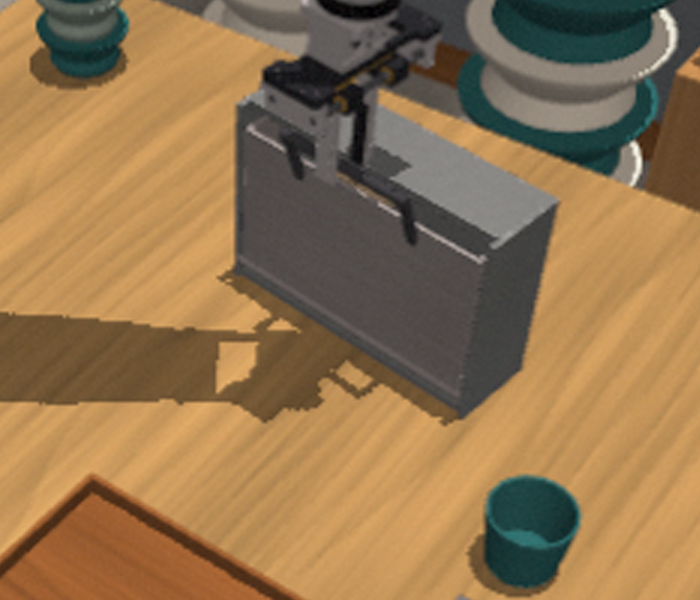

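```bash

python3 -m jog '[-2,12.5,2.5,0,0,0, -2,12.5,2.5,0,0,0, -2,12.5,2.5,0,0,0]' 40
python3 -m jog '[0,0,0,0,0,0, 0,0,0,0,0,0, 0,0,0,0,0,0, 0,0,0,0,0,0, 0,0,0,0,0,0, 0,0,0,0,0,0]' 0 20
python3 - <<'E'
from h import *
goal(manip.read_state()['eef_pos'],RACK[2]-np.pi/2)
x0,z0=-25,225
for a in np.arange(.06,1.261,.06):
    x=-(25*np.cos(a)+225*np.sin(a));z=225*np.cos(a)-25*np.sin(a);print(round(a,2),round(-(z-z0),1),round(x-x0,1))
E
```

```text
clock: 5.33
eef_pos: [460.1, 325.5, 266.3]
eef_rot: [-1.57, -0.001, -0.157]
wrist_force: [-1.1, 0.3, 0.8]
finger_gap: 40.2
clock: 5.83
eef_pos: [459.8, 325.3, 265.2]
eef_rot: [-1.571, -0.0, -0.156]
wrist_force: [-1.7, -2.8, 2.9]
finger_gap: 11.5
shift [0. 0. 0.] turn [ 0.  -0.3  0. ] | at [459.8 325.3 265.2] [-1.571 -0.    -0.156] clk 5.83 gap 11.5
0.06 1.9 -13.4
0.12 4.6 -26.8
0.18 8.1 -39.9
0.24 12.4 -52.8
0.3 17.4 -65.4
0.36 23.2 -77.7
0.42 29.7 -89.6
0.48 37.0 -101.1
0.54 44.9 -112.1
0.6 53.4 -122.7
0.66 62.6 -132.7
0.72 72.3 -142.2
0.78 82.6 -151.0
0.84 93.4 -159.2
0.9 104.7 -166.8
0.96 116.4 -173.7
1.02 128.5 -179.8
1.08 141.0 -185.2
1.14 153.8 -189.9
1.2 166.8 -193.8
1.26 180.0 -196.9
```

```bash

python3 -m jog '[0,2,-13.4,0,0,0, 0,4.6,-26.8,0,0,0, 0,8.1,-40,0,0,0, 0,12.4,-52.8,0,0,0, 0,17.4,-65.4,0,0,0, 0,23.2,-77.7,0,0,0, 0,29.7,-89.6,0,0,0, 0,37,-101,0,0,0, 0,45,-112,0,0,0, 0,53.4,-122.7,0,0,0]'
python3 -m jog '[0,9.2,-10,0,0,0, 0,19,-19.5,0,0,0, 0,29.2,-28.3,0,0,0, 0,40,-36.5,0,0,0, 0,51.3,-44,0,0,0, 0,63,-51,0,0,0, 0,75,-57,0,0,0, 0,87.6,-62.5,0,0,0, 0,100.4,-67.2,0,0,0, 0,113,-71,0,0,0]'
python3 -m jog '[0,9,-2,0,0,0, 0,13,-3,0,0,0, 0,13,-3,0,0,0]'
python3 - <<'E'
from h import *
h=w(RACK,[-221.4,0,80]); goal(h,RACK[2]-np.pi/2)
for n in('scene','top'): 
    c=snap(n,n+'4')
E
```

```text
clock: 6.67
eef_pos: [440.5, 204.0, 211.4]
eef_rot: [-1.57, -0.0, -0.156]
wrist_force: [1.0, 0.8, -1.0]
finger_gap: 11.3
clock: 7.5
eef_pos: [429.3, 133.8, 97.8]
eef_rot: [-1.571, 0.001, -0.157]
wrist_force: [-0.0, 1.5, -3.3]
finger_gap: 11.0
clock: 7.75
eef_pos: [429.5, 131.3, 85.5]
eef_rot: [-1.571, -0.001, -0.157]
wrist_force: [2.6, -2.1, -4.7]
finger_gap: 11.0
shift [ 0.3  5.5 -0.7] turn [-0.  -0.3  0. ] | at [429.5 131.3  85.5] [-1.571e+00 -1.000e-03 -1.570e-01] clk 7.75 gap 11.0
```

View pics/scene4.png

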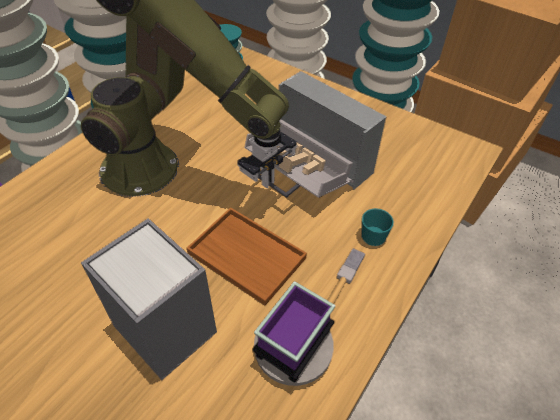

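```bash

python3 -m jog '[0,0,0,0,0,0, 0,0,0,0,0,0, 0,-30,0,0,0,0, 0,-70,0,0,0,0, 0,-110,0,0,0,0, -20,-150,-35,0,0,0, -40,-190,-70,0,0,0, -60,-230,-105,0,0,0, -79,-260,-144,0,0,0, -79,-260,-170,0,0,0]' 40
python3 - <<'E'
from h import *
for n in('scene','top'): 
    c=snap(n,n+'5')
    im=cv2.resize(c['img'][:,:,::-1],None,fx=4,fy=4,interpolation=cv2.INTER_CUBIC)
    cv2.imwrite(f'pics/{n}5.png',im[680:1280,340:1140] if n=='top' else im[350:950,950:1600])
    for t in ['long1_mid','stub1_mid','bin_handle']:
        print(n,t,[(np.round(d['xy']).tolist(),round(d['score'],2)) for d in manip.tip_of(t,c)][:6])
E
```

```text
clock: 8.68
eef_pos: [336.8, 3.0, 331.9]
eef_rot: [-1.57, -0.003, -0.154]
wrist_force: [0.7, -0.7, 0.9]
finger_gap: 39.7
scene long1_mid [([297.0, 155.0], 0.79)]
scene stub1_mid [([277.0, 140.0], 0.63)]
scene bin_handle [([268.0, 181.0], 0.61), ([343.0, 280.0], 0.25)]
top long1_mid [([193.0, 258.0], 0.55)]
top stub1_mid [([180.0, 292.0], 0.7)]
top bin_handle [([240.0, 266.0], 0.74), ([367.0, 149.0], 0.18)]
```

View pics/top5.png

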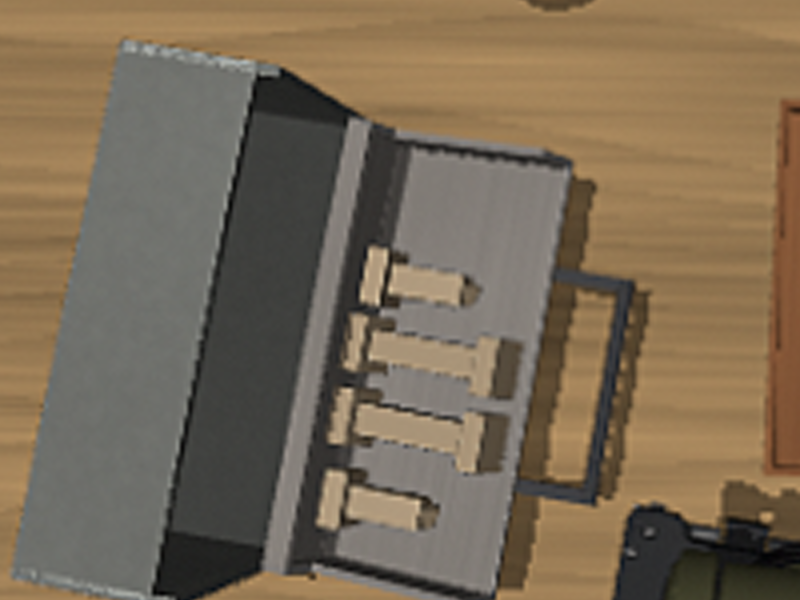

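View pics/scene5.png

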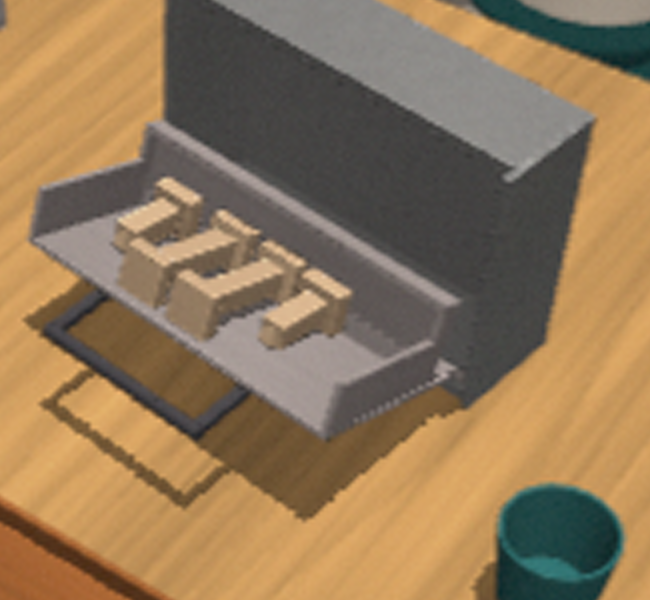

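```bash
python3 - <<'E'
from h import *
C={n:manip.camera(n) for n in('scene','top')}
def loc(p): return R.from_euler('z',-RACK[2]).apply(np.array(p)-[RACK[0],RACK[1],0])
for nm,uv,z in(('A',(428,284),90),('B',(425,353),100),('C',(410,427),100),('D',(384,505),90),('Bfl',(485,368),125),('Cfl',(472,440),125),('Bend',(357,340),90),('Aend',(465,290),90),('Afl',(377,277),95),('Dend',(420,512),90),('Dfl',(333,498),95)):
    p=atz(C['top'],[(uv[0]+340.5)/4-.5,(uv[1]+680.5)/4-.5],z)[0]
    print(nm,np.round(p,1),np.round(loc(p),1))
# scene: waist tops
for nm,uv,z in(('A',(300,313),90),('B',(245,285),100),('C',(205,250),100),('D',(150,212),90)):
    p=atz(C['scene'],[(uv[0]+950.5)/4-.5,(uv[1]+350.5)/4-.5],z)[0]
    print(nm,np.round(p,1),np.round(loc(p),1))
E
```

```text
A [502.1 257.4  90. ] [-85.  -52.5  90. ]
B [454.  255.7 100. ] [-94.   -5.1 100. ]
C [403.  264.5 100. ] [-93.   46.6 100. ]
D [348.4 283.2  90. ] [-82.7 103.4  90. ]
Bfl [444.6 209.3 125. ] [-141.3   -2.9  125. ]
Cfl [396.3 216.7 125. ] [-141.3   46.   125. ]
Bend [462.2 306.2  90. ] [-42.9  -5.6  90. ]
Aend [498.3 231.2  90. ] [-111.5  -52.7   90. ]
Afl [506.3 292.5  95. ] [-49.8 -51.3  95. ]
Dend [344.1 257.9  90. ] [-108.4  103.8   90. ]
Dfl [352.9 317.8  95. ] [-47.9 104.1  95. ]
A [504.9 261.1  90. ] [-81.  -54.6  90. ]
B [458.5 253.8 100. ] [-95.2  -9.8 100. ]
C [410.7 269.2 100. ] [-87.2  39.7 100. ]
D [342.7 290.7  90. ] [-76.2 110.2  90. ]
```

```bash
python3 - <<'E'
from h import *
for y in(-53.3,-7,44.6,105): print(w(RACK,[-90,y,0]))
goal(w(RACK,[-90,-53.3,240]),RACK[2]-np.pi)
E
```

```text
[502.2069471  252.38692517   0.        ]
[456.4372505  259.37440492   0.        ]
[405.42825818 267.16174737   0.        ]
[345.72005787 276.27716372   0.        ]
shift [123.8  88.6 270.9] turn [ 0.1 89.8 -0.1] | at [338.3   3.8 328.8] [-1.571  0.002 -0.155] clk 9.18 gap 39.9
```

```bash

python3 -m jog '[10,0,20,0,7,0, 20,0,45,0,14,0, 35,0,75,0,21,0, 50,10,105,0,28,0, 65,20,135,0,35,0, 80,30,170,0,42,0, 95,40,200,0,49,0, 110,50,235,0,56,0, 124,60,271,0,63,0, 124,75,271,0,70,0]' 40
python3 -m jog '[0,0,0,0,7,0, 0,0,0,0,14,0, 0,0,0,0,20,0, 0,0,0,0,20,0]' 40 40
python3 - <<'E'
from h import *
goal(w(RACK,[-90,-53.3,93]),RACK[2]-np.pi)
for n in('scene','top'): 
    c=snap(n,n+'6')
    im=cv2.resize(c['img'][:,:,::-1],None,fx=4,fy=4,interpolation=cv2.INTER_CUBIC)
    cv2.imwrite(f'pics/{n}6.png',im[680:1280,340:1140] if n=='top' else im[350:950,950:1600])
E
```

```text
clock: 10.02
eef_pos: [504.3, 256.5, 252.2]
eef_rot: [-1.572, 0.0, -1.381]
wrist_force: [-1.0, 0.2, -0.4]
finger_gap: 39.9
clock: 10.35
eef_pos: [502.6, 252.2, 253.5]
eef_rot: [-1.572, -0.001, -1.731]
wrist_force: [-0.3, 0.7, 0.9]
finger_gap: 40.1
shift [ -0.2 160.5  -0.2] turn [ 0.1 -0.5  0. ] | at [502.6 252.2 253.5] [-1.572e+00 -1.000e-03 -1.731e+00] clk 10.35 gap 40.1
```

View pics/scene6.png

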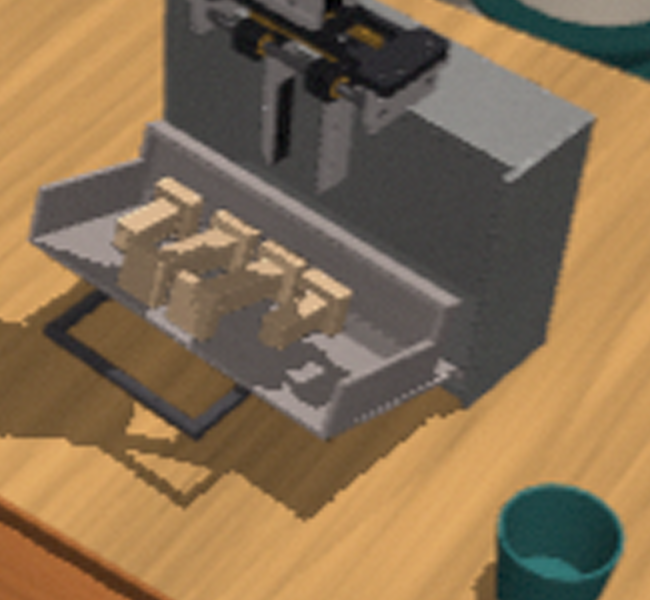

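```bash

python3 -m jog '[0,35,0,0,0,0, 0,70,0,0,0,0, 0,105,0,0,0,0, 0,135,0,0,0,0, 0,150,0,0,0,0, 0,160,0,0,0,0, 0,160,0,0,0,0]' 40 40
python3 - <<'E'
from h import *
for n in('scene',): 
    c=snap(n,n+'7')
    im=cv2.resize(c['img'][:,:,::-1],None,fx=4,fy=4,interpolation=cv2.INTER_CUBIC)
    cv2.imwrite(f'pics/{n}7.png',im[680:1280,340:1140] if n=='top' else im[350:950,950:1600])
E
```

```text
clock: 11.03
eef_pos: [502.3, 251.4, 92.9]
eef_rot: [-1.573, -0.001, -1.725]
wrist_force: [-0.4, 0.6, 0.1]
finger_gap: 39.9
```

View pics/scene7.png

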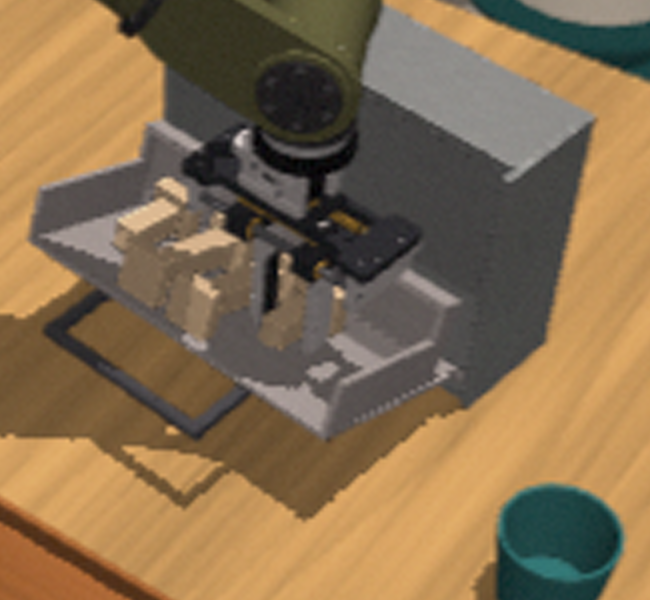

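```bash

python3 -m jog '[0,0,0,0,0,0, 0,0,0,0,0,0, 0,0,0,0,0,0, 0,0,0,0,0,0, 0,0,0,0,0,0]' 0 40
python3 -m jog '[0,-15,0,0,0,0, 0,-50,0,0,0,0, 0,-90,0,0,0,0, 0,-130,0,0,0,0, 0,-170,0,0,0,0, 0,-210,0,0,0,0, 0,-250,0,0,0,0, 0,-270,0,0,0,0]'
python3 - <<'E'
from h import *
goal(w(BOX,[-18,0,400]),BOX[2]-np.pi/2)
for n in('scene','top'): 
    c=snap(n,n+'8')
E
```

```text
clock: 11.5
eef_pos: [503.2, 251.7, 95.3]
eef_rot: [-1.57, 0.001, -1.727]
wrist_force: [-0.5, -0.6, 6.0]
finger_gap: 21.9
clock: 12.17
eef_pos: [502.9, 251.5, 369.8]
eef_rot: [-1.566, 0.003, -1.727]
wrist_force: [-0.0, -0.4, -1.0]
finger_gap: 21.7
shift [624.2 -31.9  49.8] turn [-0.3  0.3 -0.2] | at [502.9 251.5 369.8] [-1.566  0.003 -1.727] clk 12.17 gap 21.7
```

View pics/scene8.png

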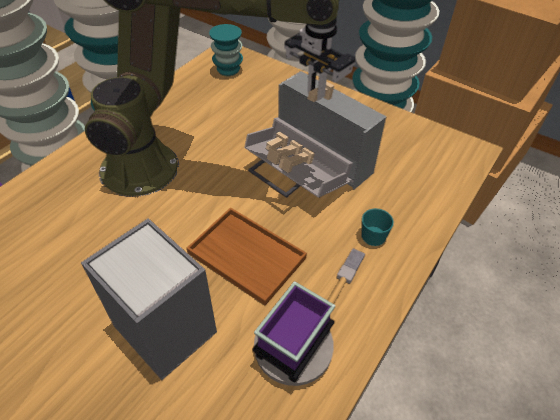

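```bash

python3 -m jog '[20,-5,2,0,0,0, 55,-15,5,0,0,0, 90,-25,8,0,0,0, 125,-32,10,0,0,0, 160,-32,13,0,0,0, 195,-32,16,0,0,0, 230,-32,19,0,0,0, 265,-32,21,0,0,0, 300,-32,24,0,0,0, 335,-32,27,0,0,0]'
python3 -m jog '[35,0,3,0,0,0, 70,0,6,0,0,0, 105,0,9,0,0,0, 140,0,12,0,0,0, 175,0,14,0,0,0, 210,0,17,0,0,0, 245,0,20,0,0,0, 275,0,22,0,0,0, 289,0,23,0,0,0, 289,0,23,0,0,0]'
python3 - <<'E'
from h import *
goal(w(BOX,[-18,0,215]),BOX[2]-np.pi/2,np.radians(8))
for n in('scene','top'): 
    c=snap(n,n+'9')
    im=cv2.resize(c['img'][:,:,::-1],None,fx=3,fy=3,interpolation=cv2.INTER_CUBIC)
    cv2.imwrite(f'pics/{n}9.png',im[500:1100,920:1680] if n=='top' else im[400:1000,100:800])
E
```

```text
clock: 13.1
eef_pos: [476.6, -85.3, 395.1]
eef_rot: [-1.573, 0.0, -1.727]
wrist_force: [0.7, -0.6, -0.3]
finger_gap: 21.7
clock: 13.93
eef_pos: [454.2, -375.3, 393.7]
eef_rot: [-1.574, 0.002, -1.73]
wrist_force: [-0.1, -0.5, 0.3]
finger_gap: 21.6
shift [ -2.1 178.7   0.8] turn [0.2 0.1 7.9] | at [ 454.2 -375.3  393.7] [-1.574  0.002 -1.73 ] clk 13.93 gap 21.6
```

View pics/scene9.png

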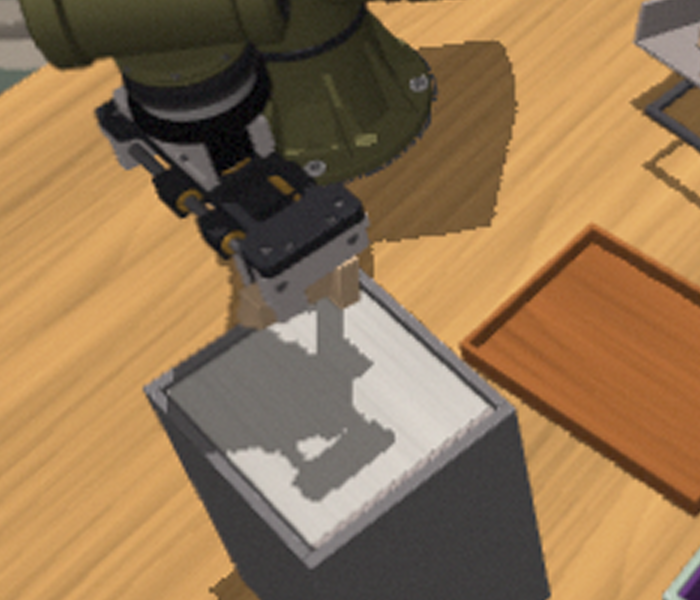

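View pics/top9.png

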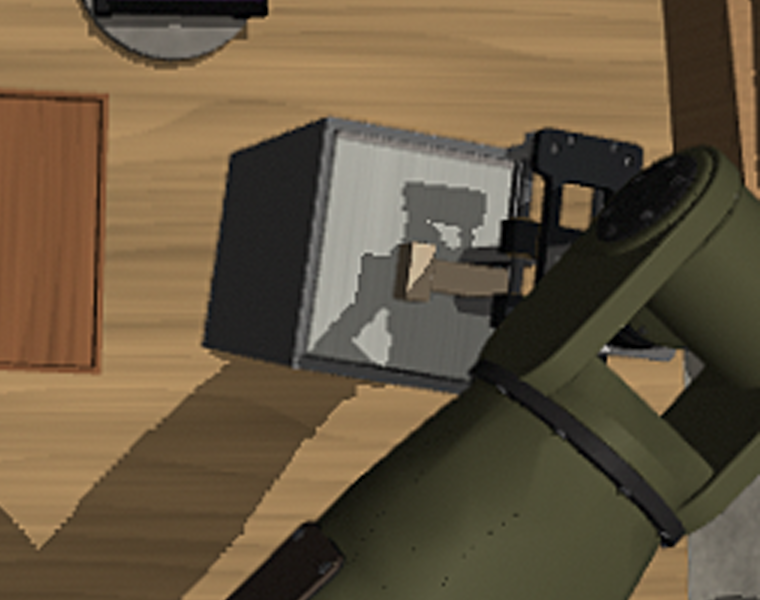

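```bash

python3 -m jog '[0,20,0,0,0,4, 4,55,0.5,0,0,8, 4,75,0.8,0,0,8, 4,90,0.8,0,0,8, 4,105,0.8,0,0,8, 4,120,0.8,0,0,8, 4,135,0.8,0,0,8, 4,150,0.8,0,0,8, 4,165,0.8,0,0,8, 4,177,0.8,0,0,8]'
python3 - <<'E'
from h import *
goal(w(BOX,[-18,0,215]),BOX[2]-np.pi/2,np.radians(8))
for n in('scene','top'): 
    c=snap(n,n+'10')
    im=cv2.resize(c['img'][:,:,::-1],None,fx=3,fy=3,interpolation=cv2.INTER_CUBIC)
    cv2.imwrite(f'pics/{n}10.png',im[500:1100,920:1680] if n=='top' else im[400:1000,100:800])
E
```

```text
clock: 14.87
eef_pos: [455.5, -375.3, 218.7]
eef_rot: [-1.571, 0.14, -1.726]
wrist_force: [-0.3, -0.5, 1.7]
finger_gap: 21.6
shift [-1.7  4.  -1. ] turn [ 0.1  0.3 -0. ] | at [ 455.5 -375.3  218.7] [-1.571  0.14  -1.726] clk 14.87 gap 21.6
```

View pics/scene10.png

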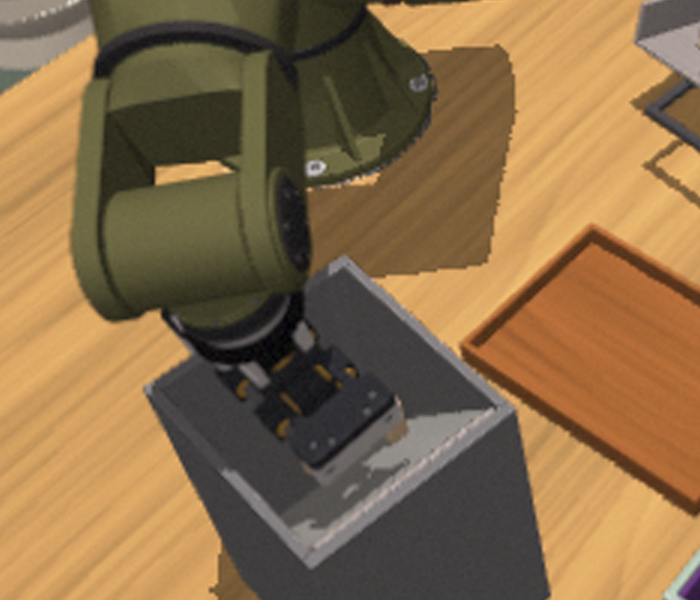

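View pics/top10.png

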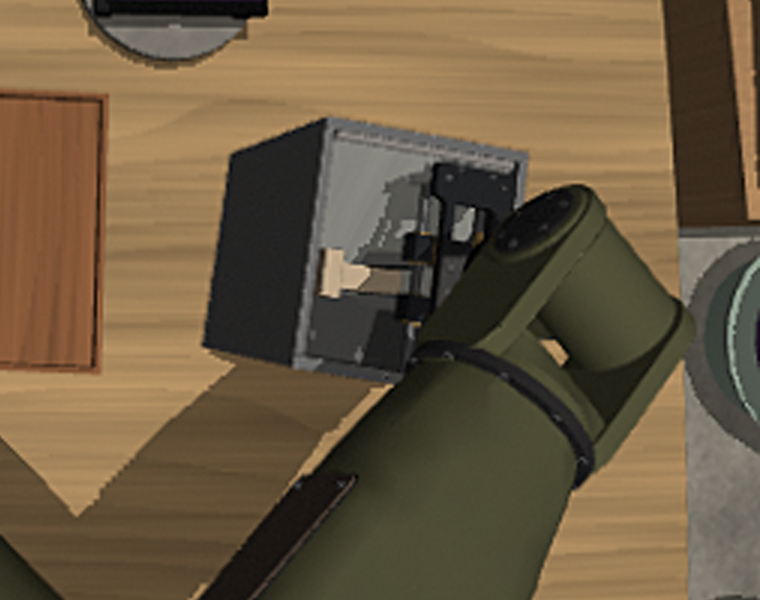

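```bash

python3 -m jog '[2,2,0,0,0,0, 2,2,0,0,0,0, 2,2,0,0,0,0, 2,2,0,0,0,0, 2,2,0,0,0,0, 2,2,0,0,0,0, 2,2,0,0,0,0, 2,2,0,0,0,0, 2,2,0,0,0,0, 2,2,0,0,0,0]' 92
python3 - <<'E'
from h import *
for n in('scene','top'): 
    c=snap(n,n+'11')
    im=cv2.resize(c['img'][:,:,::-1],None,fx=3,fy=3,interpolation=cv2.INTER_CUBIC)
    cv2.imwrite(f'pics/{n}11.png',im[500:1100,920:1680] if n=='top' else im[400:1000,100:800])
E
```

```text
clock: 15.8
eef_pos: [454.9, -378.4, 217.1]
eef_rot: [-1.571, 0.14, -1.727]
wrist_force: [-4.9, 1.0, -0.5]
finger_gap: 84.7
```

View pics/top11.png

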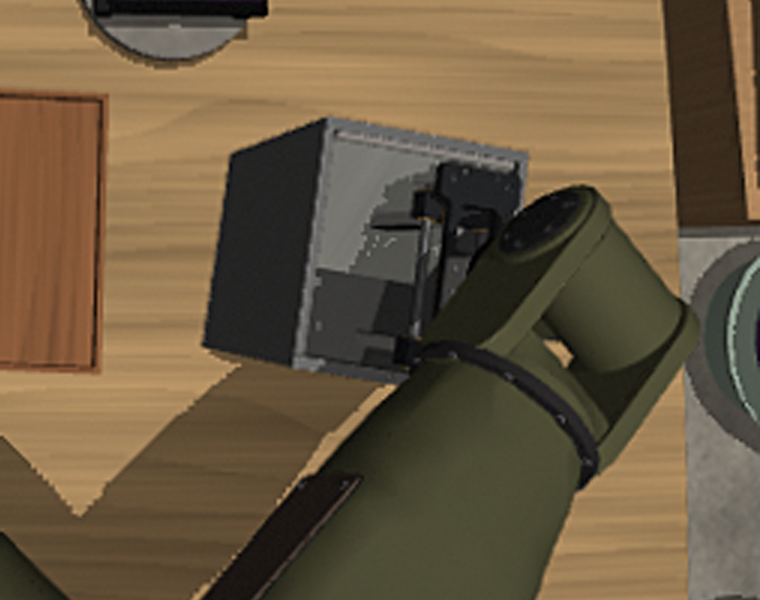

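```bash

python3 -m jog '[0,-20,0,0,0,-2, 0,-50,0,0,0,-4, 0,-80,0,0,0,-8, 0,-110,0,0,0,-8, 0,-145,0,0,0,-8, 0,-180,0,0,0,-8, -40,-190,0,0,0,-8, -75,-190,0,0,0,-8, -110,-190,0,0,0,-8, -150,-190,0,0,0,-8]'
python3 - <<'E'
from h import *
goal(w(RACK,[-83,105,250]),RACK[2]-np.pi)
for n in('scene','top'): 
    c=snap(n,n+'12')
E
```

```text
clock: 16.73
eef_pos: [474.3, -256.7, 426.5]
eef_rot: [-1.569, 0.0, -1.728]
wrist_force: [0.3, 0.3, -0.1]
finger_gap: 91.9
shift [-513.3  176.2 -210.6] turn [-0.1 -0.3 -0. ] | at [ 474.3 -256.7  426.5] [-1.569  0.    -1.728] clk 16.73 gap 91.9
```

View pics/scene12.png

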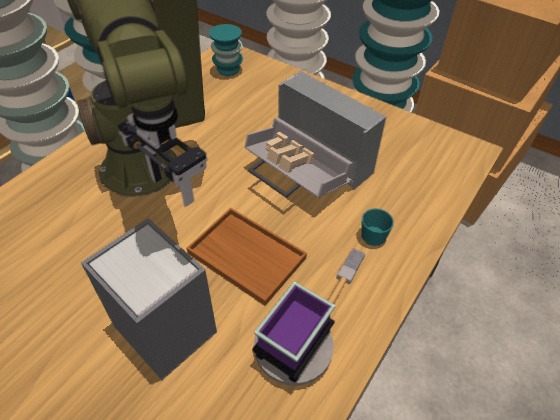

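View pics/top12.png

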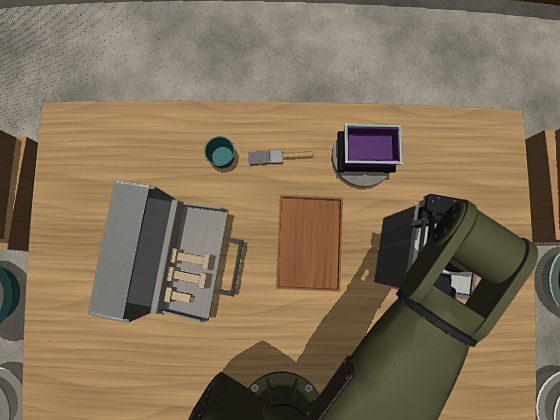

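```bash

python3 -m jog '[-20,0,-8,0,0,0, -57,10,-23,0,0,0, -94,20,-38,0,0,0, -131,30,-53,0,0,0, -168,40,-68,0,0,0, -205,50,-83,0,0,0, -242,60,-98,0,0,0, -279,70,-113,0,0,0, -316,80,-128,0,0,0, -353,90,-143,0,0,0]' 44 40
python3 -m jog '[-36,10,-15,0,0,0, -72,20,-30,0,0,0, -108,40,-45,0,0,0, -140,60,-58,0,0,0, -160,86,-67,0,0,0, -160,86,-67,0,0,0]' 44 40
python3 - <<'E'
from h import *
goal(w(RACK,[-85,105,91]),RACK[2]-np.pi)
for n in('scene','top'): 
    c=snap(n,n+'13')
    im=cv2.resize(c['img'][:,:,::-1],None,fx=4,fy=4,interpolation=cv2.INTER_CUBIC)
    cv2.imwrite(f'pics/{n}13.png',im[680:1280,340:1140] if n=='top' else im[350:950,900:1550])
E
```

```text
clock: 17.67
eef_pos: [387.2, 114.8, 336.1]
eef_rot: [-1.569, 0.001, -1.727]
wrist_force: [1.7, -0.3, 0.3]
finger_gap: 44.1
clock: 18.17
eef_pos: [344.4, 283.9, 245.9]
eef_rot: [-1.575, -0.003, -1.724]
wrist_force: [0.2, -0.3, -0.6]
finger_gap: 44.1
shift [  1.9 154.9   3.1] turn [ 0.3 -0.1  0.2] | at [344.4 283.9 245.9] [-1.575 -0.003 -1.724] clk 18.17 gap 44.1
```

View pics/scene13.png

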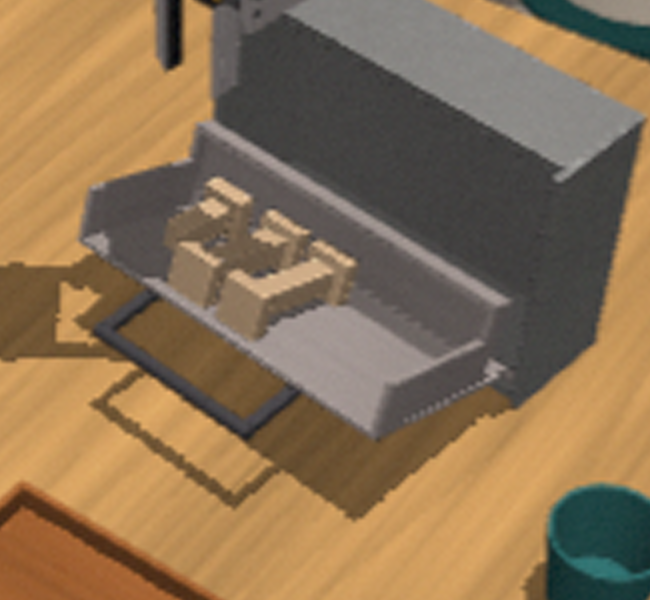

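View pics/top13.png

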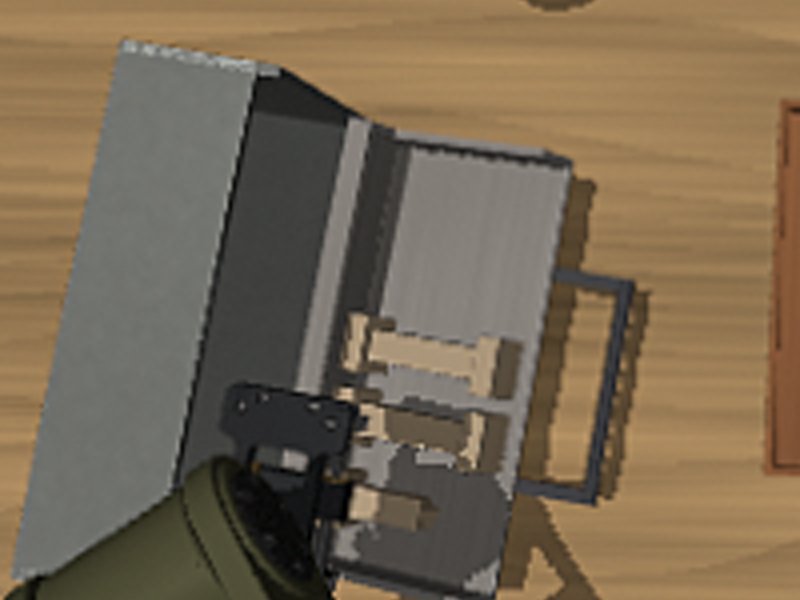

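```bash

python3 -m jog '[2,35,3,0,0,0, 2,70,3,0,0,0, 2,105,3,0,0,0, 2,130,3,0,0,0, 2,145,3,0,0,0, 2,155,3,0,0,0, 2,155,3,0,0,0]' 44 40
python3 - <<'E'
from h import *
for n in('scene',): 
    c=snap(n,n+'14')
    im=cv2.resize(c['img'][:,:,::-1],None,fx=4,fy=4,interpolation=cv2.INTER_CUBIC)
    cv2.imwrite(f'pics/{n}14.png',im[350:950,900:1550])
E
```

```text
clock: 18.85
eef_pos: [349.7, 278.4, 94.8]
eef_rot: [-1.571, -0.0, -1.729]
wrist_force: [-0.1, -0.5, -0.4]
finger_gap: 44.0
```

View pics/scene14.png

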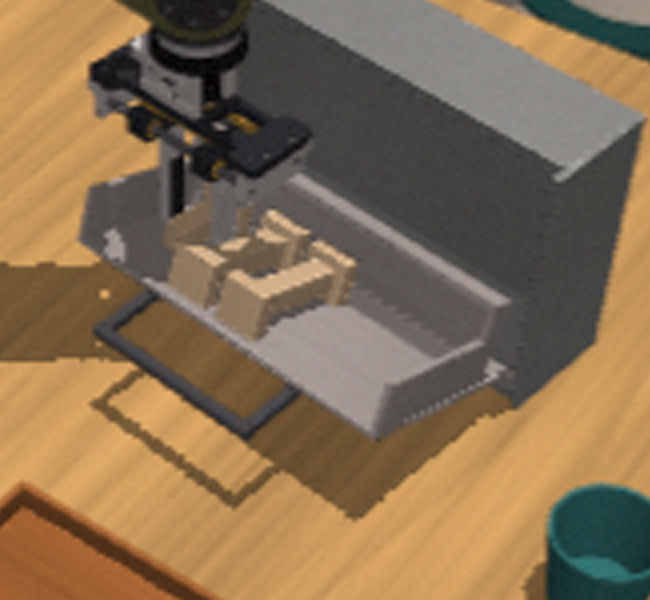

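```bash

python3 -m jog '[0,3,-2,0,0,0, 0,3,-2,0,0,0]' 44 40
python3 -m jog '[0,0,0,0,0,0, 0,0,0,0,0,0, 0,0,0,0,0,0, 0,0,0,0,0,0, 0,0,0,0,0,0, 0,0,0,0,0,0]' 0 40
python3 -m jog '[0,-15,0,0,0,0, 0,-50,0,0,0,0, 0,-90,0,0,0,0, 0,-130,0,0,0,0, 0,-170,0,0,0,0, 0,-210,0,0,0,0, 20,-250,0,0,0,0, 50,-290,0,0,0,0, 80,-305,0,0,0,0, 100,-305,0,0,0,0]'
python3 - <<'E'
from h import *
goal(w(BOX,[-18,0,400]),BOX[2]-np.pi/2)
for n in('scene','top'): 
    c=snap(n,n+'15')
E
```

```text
clock: 19.07
eef_pos: [347.5, 279.6, 93.1]
eef_rot: [-1.569, 0.001, -1.727]
wrist_force: [0.1, 0.2, -0.3]
finger_gap: 43.9
clock: 19.57
eef_pos: [347.2, 279.6, 92.5]
eef_rot: [-1.57, 0.0, -1.727]
wrist_force: [-1.3, 0.1, 3.8]
finger_gap: 21.5
clock: 20.4
eef_pos: [331.3, 179.2, 401.4]
eef_rot: [-1.565, 0.003, -1.727]
wrist_force: [0.7, -0.1, -0.0]
finger_gap: 21.6
shift [526.3   0.9 207.7] turn [-0.3  0.3 -0.2] | at [331.3 179.2 401.4] [-1.565  0.003 -1.727] clk 20.4 gap 21.6
```

View pics/scene15.png

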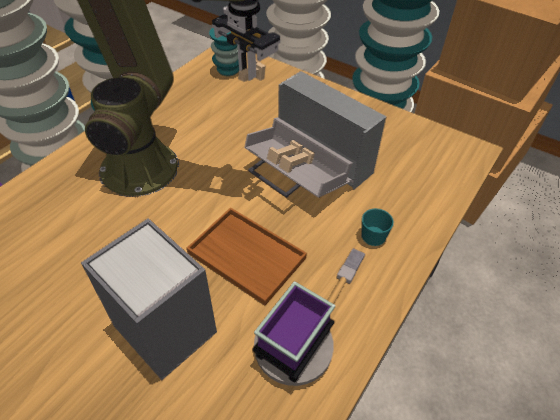

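```bash

python3 -m jog '[20,0,8,0,0,0, 55,0,22,0,0,0, 90,0,36,0,0,0, 125,0,50,0,0,0, 160,0,63,0,0,0, 195,0,77,0,0,0, 230,0,91,0,0,0, 265,0,105,0,0,0, 300,0,119,0,0,0, 335,0,132,0,0,0]'
python3 -m jog '[35,0,14,0,0,0, 70,0,28,0,0,0, 105,0,41,0,0,0, 140,0,55,0,0,0, 170,0,67,0,0,0, 191,0,76,0,0,0, 191,0,76,0,0,0, 191,0,76,0,0,0]'
python3 - <<'E'
from h import *
goal(w(BOX,[-18,0,215]),BOX[2]-np.pi/2,np.radians(8))
for n in('scene','top'): 
    c=snap(n,n+'16')
    im=cv2.resize(c['img'][:,:,::-1],None,fx=3,fy=3,interpolation=cv2.INTER_CUBIC)
    cv2.imwrite(f'pics/{n}16.png',im[500:1100,920:1680] if n=='top' else im[400:1000,100:800])
E
```

```text
clock: 21.33
eef_pos: [410.2, -172.5, 396.4]
eef_rot: [-1.572, 0.001, -1.727]
wrist_force: [0.1, 0.0, -1.2]
finger_gap: 21.7
clock: 22.0
eef_pos: [455.7, -371.7, 395.2]
eef_rot: [-1.573, 0.002, -1.728]
wrist_force: [0.7, 0.4, -0.7]
finger_gap: 21.6
shift [  1.6 180.2  -0.2] turn [0.1 0.2 7.9] | at [ 455.7 -371.7  395.2] [-1.573  0.002 -1.728] clk 22.0 gap 21.6
```

View pics/top16.png

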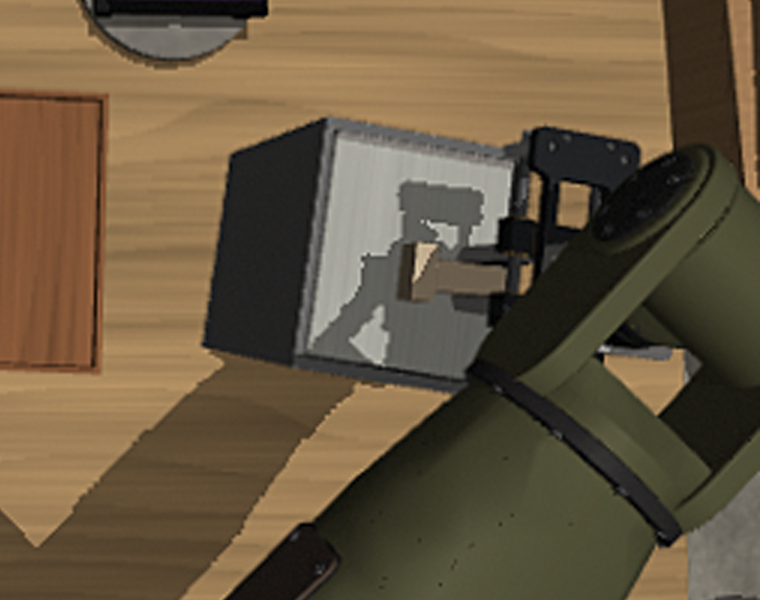

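Same as the first stub; repeat the drop.

```bash

python3 -m jog '[2,20,0,0,0,4, 6,55,0,0,0,8, 6,75,0,0,0,8, 6,90,0,0,0,8, 6,105,0,0,0,8, 6,120,0,0,0,8, 6,135,0,0,0,8, 6,150,0,0,0,8, 6,165,0,0,0,8, 6,180,0,0,0,8]'
python3 -m jog '[0,0,0,0,0,0, 0,0,0,0,0,0, 0,0,0,0,0,0, 0,0,0,0,0,0, 0,0,0,0,0,0, 0,0,0,0,0,0, 0,0,0,0,0,0, 0,0,0,0,0,0, 0,0,0,0,0,0, 0,0,0,0,0,0]' 90
python3 - <<'E'
from h import *
for n in('scene','top'): 
    c=snap(n,n+'17')
    im=cv2.resize(c['img'][:,:,::-1],None,fx=3,fy=3,interpolation=cv2.INTER_CUBIC)
    cv2.imwrite(f'pics/{n}17.png',im[500:1100,920:1680] if n=='top' else im[400:1000,100:800])
E
```

```text
clock: 22.93
eef_pos: [454.6, -376.0, 217.6]
eef_rot: [-1.57, 0.139, -1.726]
wrist_force: [-1.1, -0.4, 2.3]
finger_gap: 22.0
clock: 23.77
eef_pos: [454.1, -377.2, 217.1]
eef_rot: [-1.571, 0.14, -1.727]
wrist_force: [-4.6, 0.8, -0.2]
finger_gap: 84.7
```

View pics/top17.png

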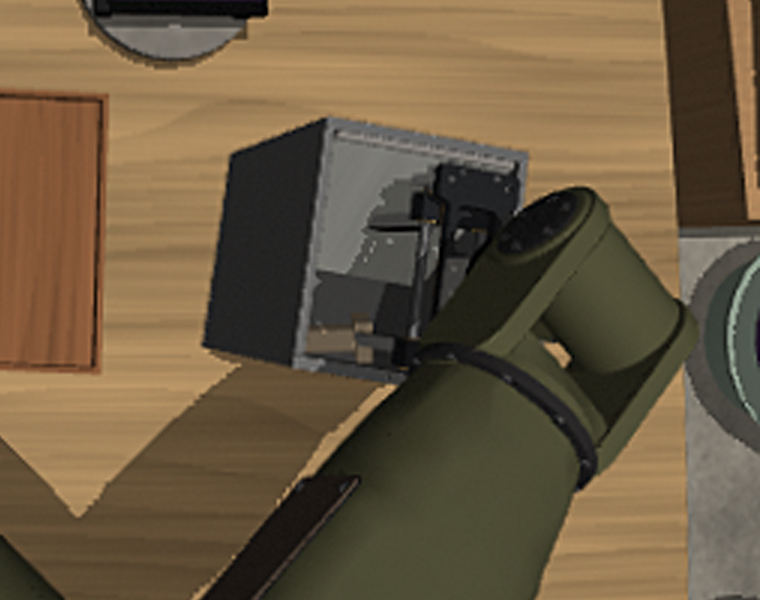

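```bash

python3 -m jog '[0,-20,0,0,0,-2, 0,-50,0,0,0,-4, 0,-80,0,0,0,-8, 0,-110,0,0,0,-8, 0,-145,0,0,0,-8, 0,-180,0,0,0,-8, -40,-190,0,0,0,-8, -75,-190,0,0,0,-8, -110,-190,0,0,0,-8, -150,-190,0,0,0,-8]'
python3 - <<'E'
from h import *
goal(w(RACK,[-95,45,250]),RACK[2]-np.pi)
for n in('scene','top'): 
    c=snap(n,n+'18')
    im=cv2.resize(c['img'][:,:,::-1],None,fx=4,fy=4,interpolation=cv2.INTER_CUBIC)
    cv2.imwrite(f'pics/{n}18z.png',im[680:1280,340:1140] if n=='top' else im[350:950,900:1550])
E
```

```text
clock: 24.7
eef_pos: [473.4, -255.5, 426.5]
eef_rot: [-1.569, 0.0, -1.728]
wrist_force: [0.7, -0.2, -0.6]
finger_gap: 90.4
shift [-500.6  176.3 -149.5] turn [-0.1 -0.3 -0. ] | at [ 473.4 -255.5  426.5] [-1.569  0.    -1.728] clk 24.7 gap 90.4
```

View pics/scene18.png

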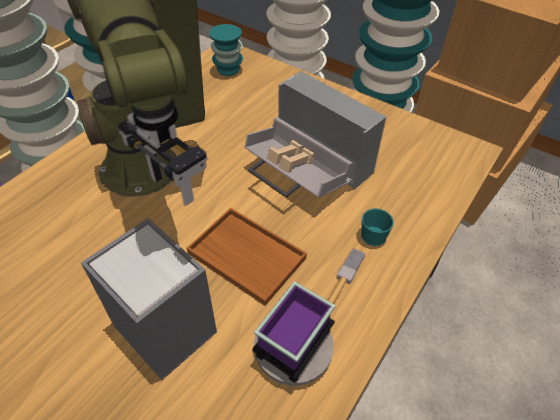

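View pics/top18z.png

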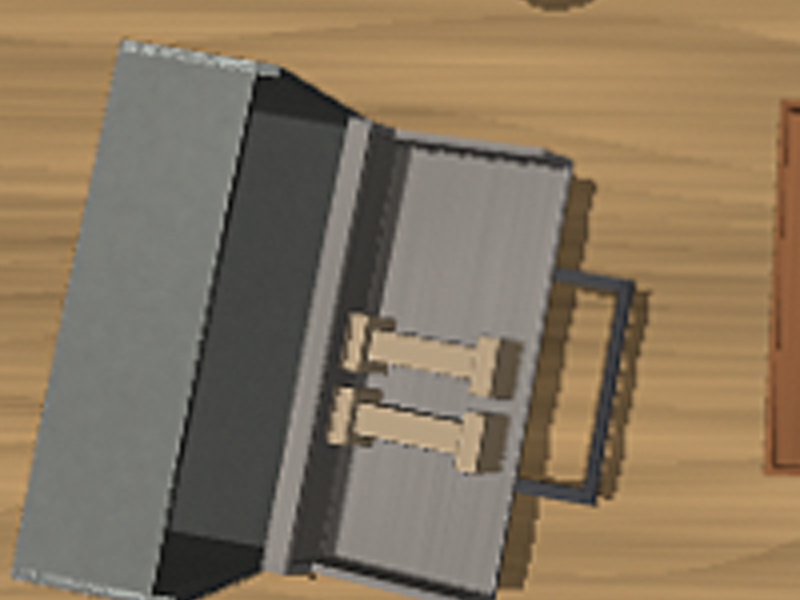

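```bash

python3 -m jog '[-20,0,-6,0,0,0, -57,10,-17,0,0,0, -94,20,-28,0,0,0, -131,30,-39,0,0,0, -168,40,-50,0,0,0, -205,50,-61,0,0,0, -242,60,-72,0,0,0, -279,70,-83,0,0,0, -316,80,-94,0,0,0, -353,90,-105,0,0,0]' 42 40
python3 -m jog '[-36,10,-11,0,0,0, -72,20,-22,0,0,0, -108,40,-33,0,0,0, -140,70,-43,0,0,0, -147,86,-45,0,0,0, -147,86,-45,0,0,0, -147,86,-45,0,0,0]' 42 40
python3 - <<'E'
from h import *
goal(w(RACK,[-95.5,46,95]),RACK[2]-np.pi)
E
```

```text
clock: 25.63
eef_pos: [424.2, 110.1, 336.1]
eef_rot: [-1.569, 0.001, -1.727]
wrist_force: [1.1, -0.3, 0.8]
finger_gap: 42.2
clock: 26.22
eef_pos: [403.0, 260.7, 250.1]
eef_rot: [-1.572, -0.0, -1.726]
wrist_force: [-0.4, -0.4, 0.8]
finger_gap: 42.0
shift [ -1.3 155.1   0.2] turn [ 0.  -0.2  0. ] | at [403.  260.7 250.1] [-1.572 -0.    -1.726] clk 26.22 gap 42.0
```

```bash

python3 -m jog '[-1,35,0,0,0,0, -1,70,0,0,0,0, -1,105,0,0,0,0, -1,130,0,0,0,0, -1,145,0,0,0,0, -1,155,0,0,0,0, -1,155,0,0,0,0, -1,155,0,0,0,0]' 42 40
python3 - <<'E'
from h import *
for n in('scene','top'): 
    c=snap(n,n+'19')
    im=cv2.resize(c['img'][:,:,::-1],None,fx=4,fy=4,interpolation=cv2.INTER_CUBIC)
    cv2.imwrite(f'pics/{n}19.png',im[680:1280,340:1140] if n=='top' else im[350:950,900:1550])
E
```

```text
clock: 26.88
eef_pos: [404.0, 261.4, 96.5]
eef_rot: [-1.569, 0.001, -1.728]
wrist_force: [0.0, -0.7, 1.0]
finger_gap: 41.6
```

View pics/scene19.png

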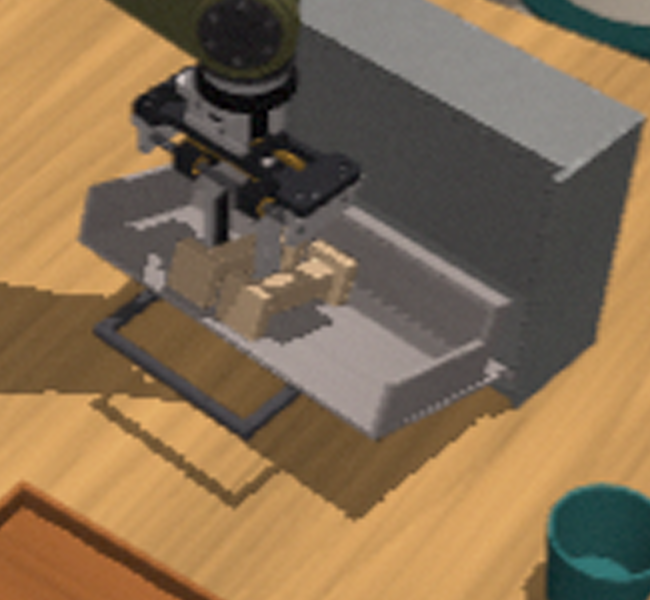

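```bash

python3 -m jog '[0,0,0,0,0,0, 0,0,0,0,0,0, 0,0,0,0,0,0, 0,0,0,0,0,0, 0,0,0,0,0,0, 0,0,0,0,0,0]' 0 40
python3 -m jog '[0,-15,0,0,0,0, 0,-50,0,0,0,0, 0,-90,0,0,0,0, 0,-130,0,0,0,0, 0,-150,0,0,0,0, 0,-150,0,0,0,0]'
python3 - <<'E'
from h import *
goal(w(TRAY,[0,60,150]),TRAY[2]-np.pi,np.radians(18))
for n in('scene',): 
    c=snap(n,n+'20')
    im=cv2.resize(c['img'][:,:,::-1],None,fx=4,fy=4,interpolation=cv2.INTER_CUBIC)
    cv2.imwrite(f'pics/{n}20.png',im[350:950,900:1550])
E
```

```text
clock: 27.48
eef_pos: [403.1, 261.8, 95.7]
eef_rot: [-1.57, 0.0, -1.727]
wrist_force: [-2.9, -0.5, 7.1]
finger_gap: 22.0
clock: 27.98
eef_pos: [404.2, 262.3, 249.7]
eef_rot: [-1.565, 0.004, -1.727]
wrist_force: [0.3, -0.1, -2.0]
finger_gap: 21.9
shift [329.6  98.8  90.9] turn [-1.5 -7.5 17.7] | at [404.2 262.3 249.7] [-1.565  0.004 -1.727] clk 27.98 gap 21.9
```

View pics/scene20.png

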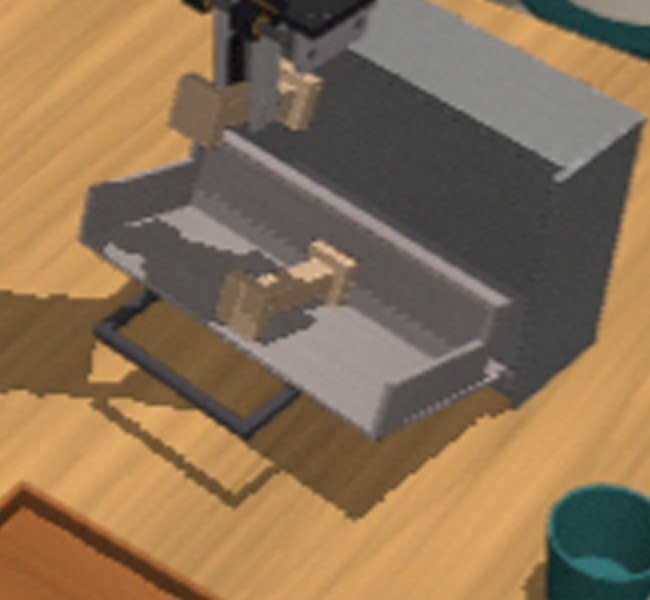

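```bash

python3 -m jog '[20,0,5,0,0,0, 55,0,15,0,-1,2, 90,0,25,0,-2,4, 125,10,35,0,-3,7, 160,20,45,-0.5,-4,10, 195,30,55,-0.8,-5,12, 230,45,64,-1,-6,14, 265,60,73,-1.2,-7,16, 300,75,82,-1.5,-7.5,17.7, 328,90,90,-1.5,-7.5,17.7]'
python3 -m jog '[0,0,0,0,0,0, 0,0,0,0,0,0, 0,0,0,0,0,0]'
python3 - <<'E'
from h import *
goal(w(TRAY,[0,60,33]),TRAY[2]-np.pi,np.radians(18))
for n in('scene','top'): 
    c=snap(n,n+'21')
    im=cv2.resize(c['img'][:,:,::-1],None,fx=3,fy=3,interpolation=cv2.INTER_CUBIC)
    cv2.imwrite(f'pics/{n}21.png',im[450:1050,600:1300] if n=='top' else im[400:1000,500:1200])
E
```

```text
clock: 28.87
eef_pos: [439.6, -78.8, 152.5]
eef_rot: [-1.58, 0.313, -1.599]
wrist_force: [0.6, 0.3, -0.8]
finger_gap: 21.6
clock: 29.12
eef_pos: [440.3, -75.8, 154.3]
eef_rot: [-1.579, 0.31, -1.597]
wrist_force: [0.8, 0.0, -1.7]
finger_gap: 21.6
shift [ 38.2 115.1   4. ] turn [ 0.4 -0.1  0.2] | at [440.3 -75.8 154.3] [-1.579  0.31  -1.597] clk 29.12 gap 21.6
```

View pics/scene21.png

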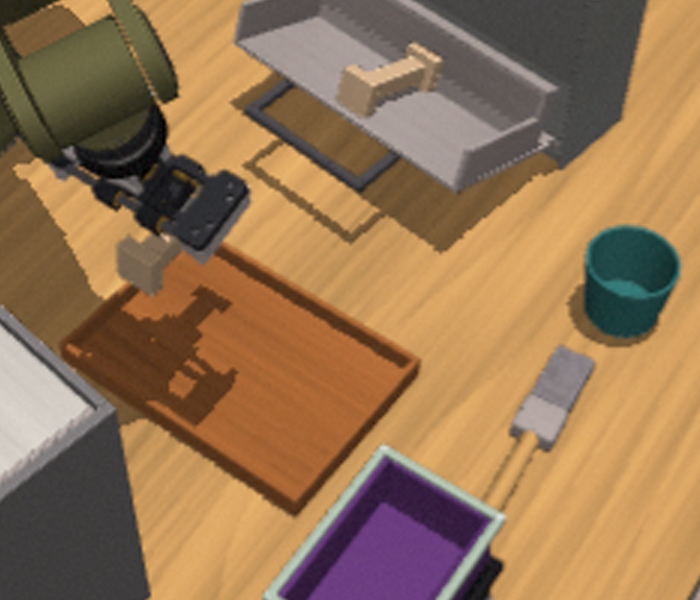

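View pics/top21.png

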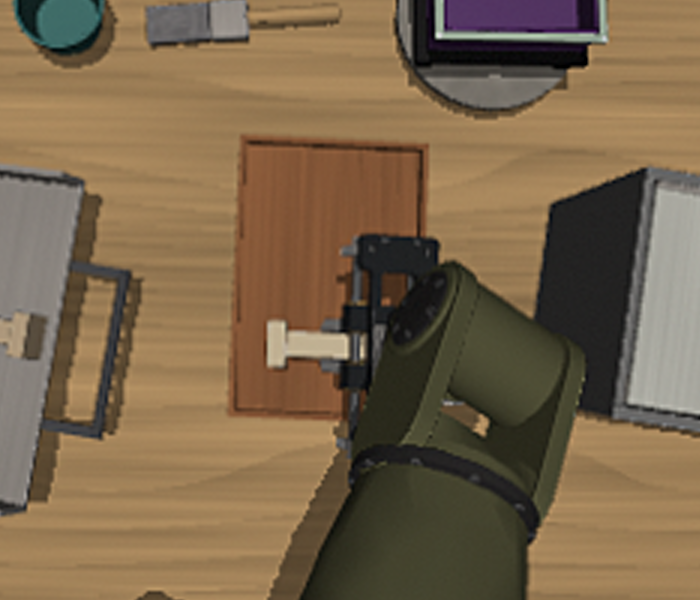

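```bash

python3 -m jog '[10,30,1,0,0,0, 20,60,2,0,0,0, 28,83,3,0,0,0, 33,98,4,0,0,0, 36,107,4,0,0,0, 38,113,4,0,0,0, 38.5,115,4,0,0,0, 38.5,115,4,0,0,0]'
python3 - <<'E'
from h import *
goal(w(TRAY,[0,60,33]),TRAY[2]-np.pi,np.radians(18))
for n in('scene',): 
    c=snap(n,n+'22')
    im=cv2.resize(c['img'][:,:,::-1],None,fx=3,fy=3,interpolation=cv2.INTER_CUBIC)
    cv2.imwrite(f'pics/{n}22.png',im[450:1050,600:1300] if n=='top' else im[400:1000,500:1200])
E
```

```text
clock: 29.88
eef_pos: [444.5, -77.8, 34.6]
eef_rot: [-1.576, 0.31, -1.595]
wrist_force: [-0.3, -1.4, 0.2]
finger_gap: 21.5
shift [-0.2  1.8 -1.2] turn [ 0.3 -0.   0.3] | at [444.5 -77.8  34.6] [-1.576  0.31  -1.595] clk 29.88 gap 21.5
```

View pics/scene22.png

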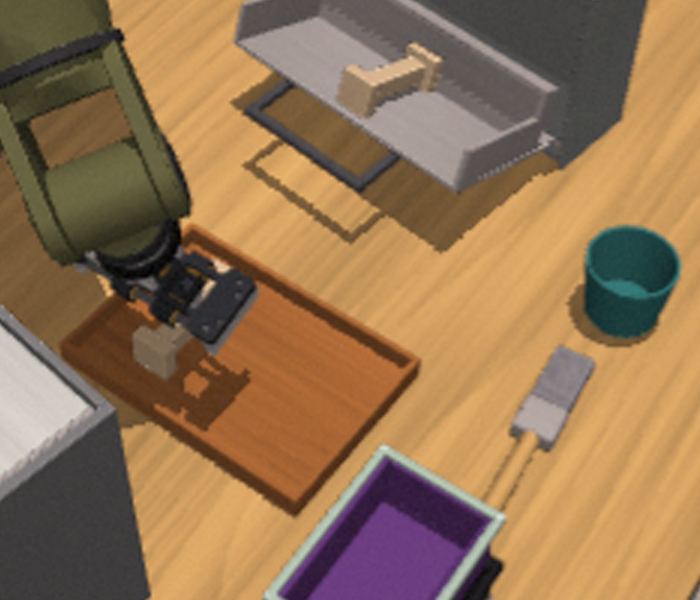

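```bash

python3 -m jog '[0.5,1.5,0,0,0,0, 0.5,1.5,0,0,0,0, 0.5,1.5,0,0,0,0]'
python3 -m jog '[0,0,0,0,0,0, 0,0,0,0,0,0, 0,0,0,0,0,0, 0,0,0,0,0,0, 0,-10,0,0,0,0, 0,-40,0,0,0,0, 0,-80,0,0,0,0, 0,-120,0,0,0,-6, 0,-160,0,0,0,-12, 0,-190,0,0,0,-17]' 45
python3 - <<'E'
from h import *
goal(w(RACK,[-96,-6,250]),RACK[2]-np.pi)
for n in('scene','top'): 
    c=snap(n,n+'23')
    im=cv2.resize(c['img'][:,:,::-1],None,fx=3,fy=3,interpolation=cv2.INTER_CUBIC)
    cv2.imwrite(f'pics/{n}23.png',im[450:1050,600:1300] if n=='top' else im[400:1000,500:1200])
E
```

```text
clock: 30.18
eef_pos: [444.8, -78.3, 33.3]
eef_rot: [-1.575, 0.309, -1.595]
wrist_force: [-0.8, -1.0, 3.8]
finger_gap: 21.6
clock: 31.02
eef_pos: [444.0, -137.4, 217.8]
eef_rot: [-1.572, 0.006, -1.597]
wrist_force: [-0.4, 0.4, 0.4]
finger_gap: 44.9
shift [-391.4  -30.     0.4] turn [ 0.1  7.2 -0.3] | at [ 444.  -137.4  217.8] [-1.572  0.006 -1.597] clk 31.02 gap 44.9
```

View pics/scene23.png

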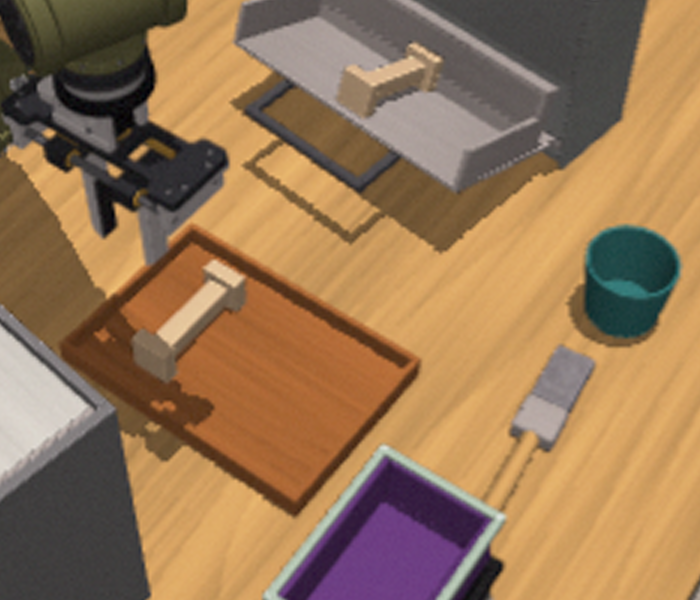

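```bash

python3 -m jog '[-20,-8,0,0,0,0, -57,-20,0,0,1,0, -94,-30,0,0,2,0, -131,-30,0,0,3,0, -168,-30,0,0,4,0, -205,-30,0,0,5,0, -242,-30,0,0,6,0, -279,-30,0,0,7,0, -316,-30,0,0,7.2,0, -353,-30,0,0,7.2,0]' 48 40
python3 -m jog '[-30,0,0,0,0,0, -38,0,0,0,0,0, -38,0,0,0,0,0, -38,0,0,0,0,0]' 48 40
python3 - <<'E'
from h import *
goal(w(RACK,[-95.5,-6,95]),RACK[2]-np.pi)
for n in('scene','top'): 
    c=snap(n,n+'24')
    im=cv2.resize(c['img'][:,:,::-1],None,fx=4,fy=4,interpolation=cv2.INTER_CUBIC)
    cv2.imwrite(f'pics/{n}24.png',im[680:1280,340:1140] if n=='top' else im[350:950,900:1550])
E
```

```text
clock: 31.95
eef_pos: [451.6, 218.2, 247.7]
eef_rot: [-1.579, 0.012, -1.721]
wrist_force: [0.6, 0.3, -0.0]
finger_gap: 47.8
clock: 32.28
eef_pos: [457.7, 253.4, 247.9]
eef_rot: [-1.579, 0.012, -1.72]
wrist_force: [0.3, -1.0, -0.6]
finger_gap: 48.1
shift [  1.6 152.9  -1.8] turn [ 0.5  0.2 -0.7] | at [457.7 253.4 247.9] [-1.579  0.012 -1.72 ] clk 32.28 gap 48.1
```

View pics/top24.png

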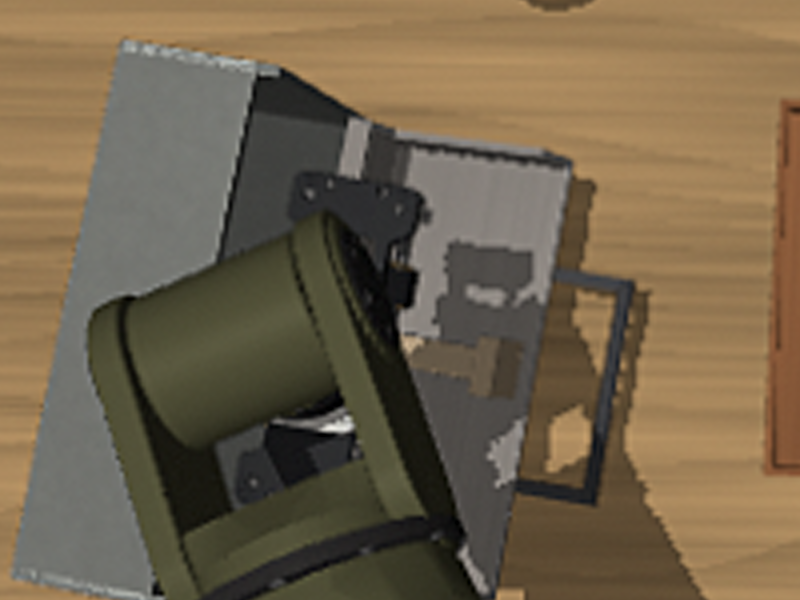

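B is unchanged (outer flange still at 485,368). Descend with the small correction.

```bash

python3 -m jog '[1,35,-2,0.5,0,-0.7, 1,70,-2,0.5,0,-0.7, 1,105,-2,0.5,0,-0.7, 1,130,-2,0.5,0,-0.7, 1,145,-2,0.5,0,-0.7, 1,153,-2,0.5,0,-0.7, 1,153,-2,0.5,0,-0.7, 1,153,-2,0.5,0,-0.7]' 48 40
python3 - <<'E'
from h import *
goal(w(RACK,[-95.5,-6,95]),RACK[2]-np.pi)
for n in('scene',): 
    c=snap(n,n+'25')
    im=cv2.resize(c['img'][:,:,::-1],None,fx=4,fy=4,interpolation=cv2.INTER_CUBIC)
    cv2.imwrite(f'pics/{n}25.png',im[350:950,900:1550])
E
```

```text
clock: 33.05
eef_pos: [455.4, 254.9, 96.2]
eef_rot: [-1.569, 0.0, -1.721]
wrist_force: [0.5, 0.4, 1.2]
finger_gap: 47.9
shift [ 0.9  1.2 -0.7] turn [-0.1  0.1 -0. ] | at [455.4 254.9  96.2] [-1.569  0.    -1.721] clk 33.05 gap 47.9
```

View pics/scene25.png

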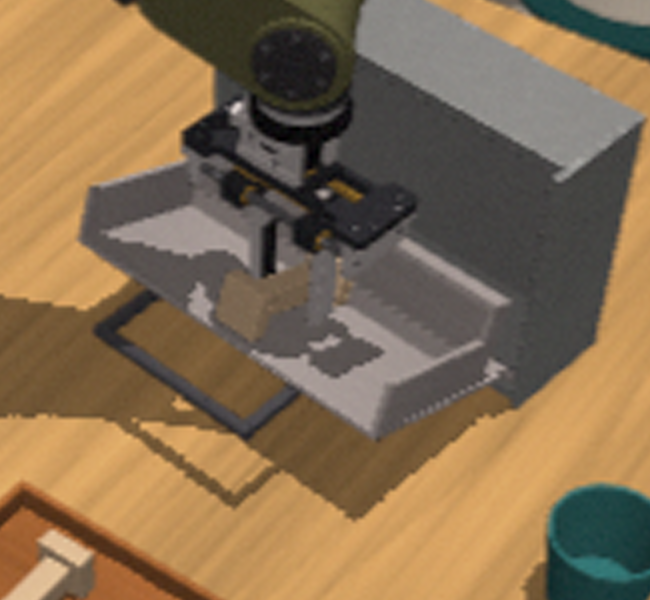

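```bash

python3 -m jog '[0,0,0,0,0,0, 0,0,0,0,0,0, 0,0,0,0,0,0, 0,0,0,0,0,0, 0,0,0,0,0,0, 0,0,0,0,0,0]' 0 40
python3 -m jog '[0,-15,0,0,0,0, 0,-50,0,0,0,0, 0,-90,0,0,0,0, 0,-130,0,0,0,0, 0,-150,0,0,0,0, 0,-150,0,0,0,0]'
python3 - <<'E'
from h import *
goal(w(TRAY,[0,-60,150]),TRAY[2]-np.pi,np.radians(18))
for n in('scene',): 
    c=snap(n,n+'26')
    im=cv2.resize(c['img'][:,:,::-1],None,fx=3,fy=3,interpolation=cv2.INTER_CUBIC)
    cv2.imwrite(f'pics/{n}26.png',im[100:700,600:1300])
E
```

```text
clock: 33.6
eef_pos: [455.0, 255.4, 95.7]
eef_rot: [-1.569, 0.0, -1.72]
wrist_force: [-2.8, -1.4, 5.1]
finger_gap: 21.8
clock: 34.1
eef_pos: [455.9, 256.0, 250.1]
eef_rot: [-1.563, 0.004, -1.72]
wrist_force: [0.1, -0.7, -1.6]
finger_gap: 22.0
shift [316.7 100.  155.3] turn [-1.6 -7.  17.8] | at [455.9 256.  250.1] [-1.563  0.004 -1.72 ] clk 34.1 gap 22.0
```

View pics/scene26.png

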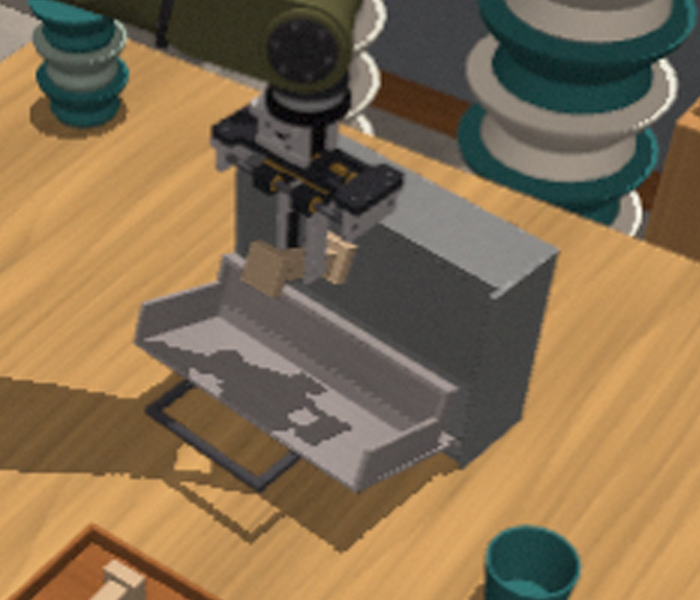

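```bash

python3 -m jog '[20,0,10,0,0,0, 52,0,26,0,-1,2, 84,0,42,0,-2,4, 116,10,58,0,-3,7, 148,20,74,-0.5,-4,10, 180,30,90,-0.8,-5,12, 212,45,106,-1,-6,14, 244,60,122,-1.3,-7,16, 278,75,138,-1.6,-7,17.8, 312,90,153,-1.6,-7,17.8]'
python3 -m jog '[0,0,0,0,0,0, 0,0,0,0,0,0, 0,0,0,0,0,0]'
python3 - <<'E'
from h import *
goal(w(TRAY,[0,-60,33]),TRAY[2]-np.pi,np.radians(18))
for n in('scene','top'): 
    c=snap(n,n+'27')
    im=cv2.resize(c['img'][:,:,::-1],None,fx=3,fy=3,interpolation=cv2.INTER_CUBIC)
    cv2.imwrite(f'pics/{n}27.png',im[450:1050,600:1300] if n=='top' else im[400:1000,500:1200])
E
```

```text
clock: 34.98
eef_pos: [559.0, -78.1, 152.3]
eef_rot: [-1.582, 0.314, -1.6]
wrist_force: [0.4, 0.3, -1.6]
finger_gap: 21.6
clock: 35.23
eef_pos: [559.2, -75.4, 154.3]
eef_rot: [-1.581, 0.312, -1.599]
wrist_force: [0.1, 0.5, -0.8]
finger_gap: 21.7
shift [ 41.4 114.    5.4] turn [ 0.5 -0.2  0.1] | at [559.2 -75.4 154.3] [-1.581  0.312 -1.599] clk 35.23 gap 21.7
```

View pics/scene27.png

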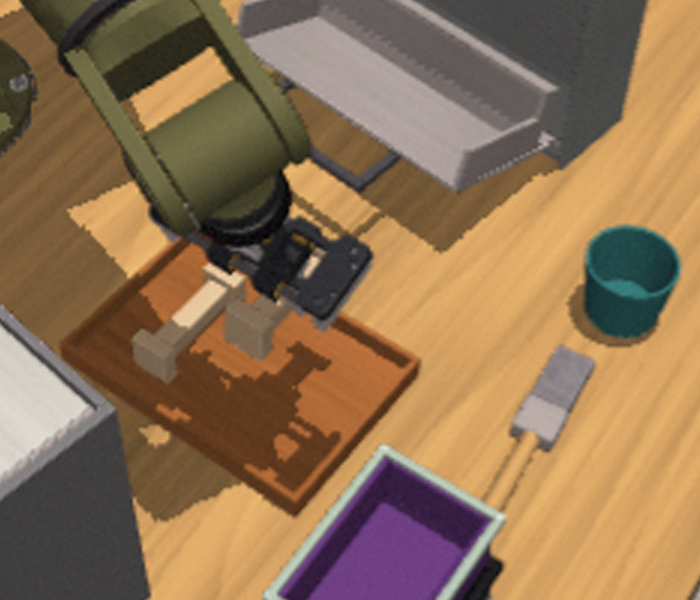

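```bash

python3 -m jog '[10,30,1,0,0,0, 20,60,2,0,0,0, 28,83,3,0,0,0, 34,98,4,0,0,0, 38,107,5,0,0,0, 41,113,5,0,0,0, 41.5,115.5,5,0,0,0, 41.5,116,5,0,0,0]'
python3 -m jog '[0,0,0,0,0,0, 0,0,0,0,0,0]'
python3 - <<'E'
from h import *
goal(w(TRAY,[0,-60,33]),TRAY[2]-np.pi,np.radians(18))
for n in('scene',): 
    c=snap(n,n+'28')
    im=cv2.resize(c['img'][:,:,::-1],None,fx=3,fy=3,interpolation=cv2.INTER_CUBIC)
    cv2.imwrite(f'pics/{n}28.png',im[450:1050,600:1300] if n=='top' else im[400:1000,500:1200])
E
```

```text
clock: 36.0
eef_pos: [564.4, -79.9, 33.6]
eef_rot: [-1.576, 0.311, -1.597]
wrist_force: [-1.1, -1.6, 4.2]
finger_gap: 21.9
clock: 36.17
eef_pos: [564.4, -79.9, 33.6]
eef_rot: [-1.576, 0.311, -1.597]
wrist_force: [-2.1, -1.5, 3.5]
finger_gap: 21.6
shift [ 0.3  0.5 -1.1] turn [ 0.3 -0.1  0.2] | at [564.4 -79.9  33.6] [-1.576  0.311 -1.597] clk 36.17 gap 21.6
```

View pics/scene28.png

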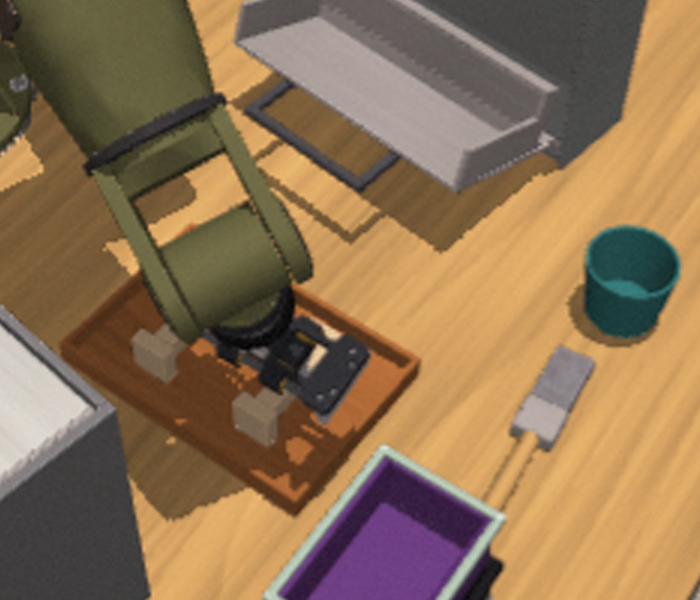

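Touching the tray floor (≈4 N); release and back out.

```bash

python3 -m jog '[0,0,0,0,0,0, 0,0,0,0,0,0, 0,0,0,0,0,0, 0,0,0,0,0,0, 0,-10,0,0,0,0, 0,-40,0,0,0,0, 0,-80,0,0,0,0, 0,-120,0,0,0,-6, 0,-160,0,0,0,-12, 0,-200,0,0,0,-17]' 45
python3 -m jog '[-20,-30,-30,0,0,0, -40,-60,-65,0,0,0, -60,-70,-100,0,0,0, -60,-70,-130,0,0,0, -60,-70,-130,0,0,0, -60,-70,-130,0,0,0]' 45
python3 - <<'E'
from h import *
h=w(RACK,[-221.4,0,190]);goal(h,RACK[2]-np.pi/2)
for n in('scene','top'): 
    c=snap(n,n+'29')
E
```

```text
clock: 37.05
eef_pos: [563.4, -142.3, 226.2]
eef_rot: [-1.576, 0.009, -1.598]
wrist_force: [1.4, -0.2, -0.4]
finger_gap: 45.0
clock: 37.55
eef_pos: [434.7, -78.9, 296.4]
eef_rot: [-1.575, 0.014, -1.596]
wrist_force: [0.5, 0.5, 0.5]
finger_gap: 45.1
shift [-207.8  109.3   -9.8] turn [ -0.4 -82.7  -0.8] | at [434.7 -78.9 296.4] [-1.575  0.014 -1.596] clk 37.55 gap 45.1
```

View pics/scene29.png

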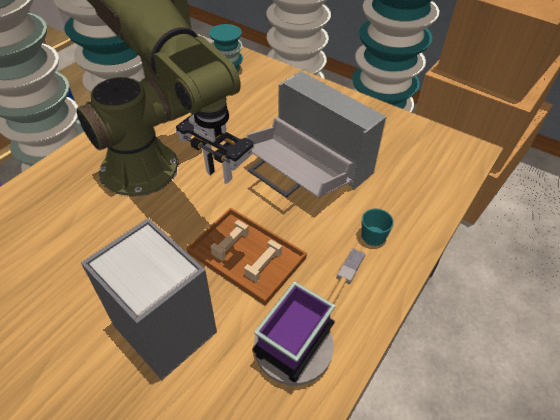

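View pics/top29.png

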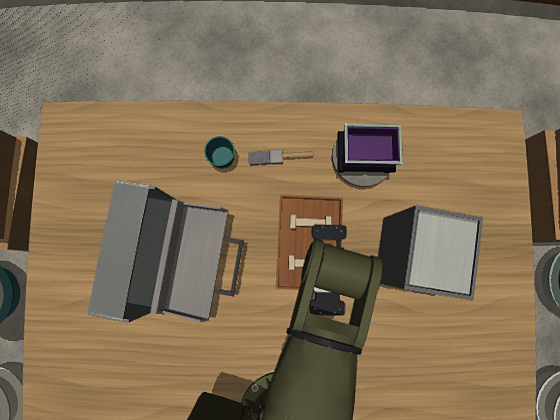

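```bash

python3 -m jog '[-20,0,-1,0,-7,0, -40,0,-2,0,-14,0, -60,0,-3,0,-21,0, -85,0,-4,0,-28,0, -110,0,-5,0,-35,0, -135,0,-6,0,-42,0, -160,20,-7,0,-49,0, -185,40,-8,0,-56,0, -205,70,-9,0,-63,0, -208,90,-10,0,-70,0]' 45 25
python3 -m jog '[0,0,0,0,-7,0, 0,0,0,0,-12.7,0, 0,0,0,0,-12.7,0, 0,0,0,0,-12.7,0]' 45
python3 - <<'E'
from h import *
h=w(RACK,[-221.4,0,84]);goal(h,RACK[2]-np.pi/2)
E
```

```text
clock: 38.48
eef_pos: [430.3, 132.6, 205.0]
eef_rot: [-1.561, 0.014, -0.366]
wrist_force: [0.2, -0.3, -0.9]
finger_gap: 45.3
clock: 38.82
eef_pos: [430.8, 130.4, 207.3]
eef_rot: [-1.558, 0.01, -0.156]
wrist_force: [0.1, -0.3, -0.0]
finger_gap: 45.2
shift [ 1.000e-01  1.233e+02 -1.700e+00] turn [-0.8 -0.2 -0.6] | at [430.8 130.4 207.3] [-1.558  0.01  -0.156] clk 38.82 gap 45.2
```

```bash

python3 -m jog '[0,35,-1,-0.8,0,-0.6, 0,70,-2,-0.8,0,-0.6, 0,95,-2,-0.8,0,-0.6, 0,115,-2,-0.8,0,-0.6, 0,123,-2,-0.8,0,-0.6, 0,123,-2,-0.8,0,-0.6, 0,123,-2,-0.8,0,-0.6]' 45 25
python3 -m jog '[0,0,0,0,0,0, 0,0,0,0,0,0, 0,0,0,0,0,0, 0,0,0,0,0,0, 0,0,0,0,0,0, 0,0,0,0,0,0, 0,0,0,0,0,0, 0,0,0,0,0,0]' 0 25
python3 - <<'E'
from h import *
h=w(RACK,[-221.4,0,84]);goal(h,RACK[2]-np.pi/2)
z1=225*np.cos(1.25)-25*np.sin(1.25);x1=-(25*np.cos(1.25)+225*np.sin(1.25))
for a in np.arange(1.19,-.02,-.06):
    x=-(25*np.cos(a)+225*np.sin(a));z=225*np.cos(a)-25*np.sin(a);print(round(a,2),round(-(z-z1),1),round(x-x1,1))
E
```

```text
clock: 39.4
eef_pos: [429.6, 130.3, 85.4]
eef_rot: [-1.571, -0.002, -0.154]
wrist_force: [-0.4, 0.1, 0.7]
finger_gap: 45.1
clock: 40.07
eef_pos: [429.4, 131.2, 85.1]
eef_rot: [-1.569, -0.002, -0.152]
wrist_force: [0.4, 9.2, 0.1]
finger_gap: 11.5
shift [ 0.4  1.1 -0.6] turn [-0.1 -0.   0.1] | at [429.4 131.2  85.1] [-1.569 -0.002 -0.152] clk 40.07 gap 11.5
1.19 -13.2 3.2
1.13 -26.2 7.2
1.07 -38.9 12.0
1.01 -51.3 17.6
0.95 -63.3 23.8
0.89 -75.0 30.8
0.83 -86.2 38.5
0.77 -96.9 46.8
0.71 -107.1 55.8
0.65 -116.8 65.3
0.59 -125.8 75.4
0.53 -134.3 86.1
0.47 -142.1 97.2
0.41 -149.2 108.8
0.35 -155.6 120.8
0.29 -161.2 133.1
0.23 -166.2 145.8
0.17 -170.3 158.7
0.11 -173.7 171.9
0.05 -176.2 185.2
-0.01 -178.0 198.7
```

```bash

python3 -m jog '[0,-13,3.2,0,0,0, 0,-26,7.2,0,0,0, 0,-39,12,0,0,0, 0,-51,17.6,0,0,0, 0,-63,23.8,0,0,0, 0,-75,30.8,0,0,0, 0,-86,38.5,0,0,0, 0,-97,46.8,0,0,0, 0,-107,55.8,0,0,0, 0,-117,65.3,0,0,0]'
python3 -m jog '[0,-9,10,0,0,0, 0,-17.5,20.8,0,0,0, 0,-25.3,31.9,0,0,0, 0,-32.4,43.5,0,0,0, 0,-38.8,55.5,0,0,0, 0,-44.4,67.8,0,0,0, 0,-49.4,80.5,0,0,0, 0,-53.5,93.4,0,0,0, 0,-57,106.6,0,0,0, 0,-59.4,120,0,0,0]'
python3 -m jog '[0,-1.5,8,0,0,0, 0,-1.5,12,0,0,0, 0,-1.5,12,0,0,0, 0,-1.5,12,0,0,0]'
python3 - <<'E'
from h import *
h=w(RACK,[-25,0,262]);goal(h,RACK[2]-np.pi/2)
for n in('scene',): 
    c=snap(n,n+'30')
    im=cv2.resize(c['img'][:,:,::-1],None,fx=3,fy=3,interpolation=cv2.INTER_CUBIC)
    cv2.imwrite(f'pics/{n}30.png',im[100:700,600:1300])
E
```

```text
clock: 40.9
eef_pos: [439.0, 194.5, 202.5]
eef_rot: [-1.573, -0.002, -0.152]
wrist_force: [2.9, -6.1, -0.8]
finger_gap: 10.7
clock: 41.73
eef_pos: [457.4, 313.9, 262.2]
eef_rot: [-1.571, -0.003, -0.153]
wrist_force: [3.5, -2.2, -0.6]
finger_gap: 11.1
clock: 42.07
eef_pos: [459.1, 325.4, 263.5]
eef_rot: [-1.57, -0.003, -0.152]
wrist_force: [1.7, -0.5, 6.6]
finger_gap: 10.8
shift [ 0.3  1.5 -0.7] turn [-0.  -0.   0.2] | at [459.1 325.4 263.5] [-1.57  -0.003 -0.152] clk 42.07 gap 10.8
```

View pics/scene30.png

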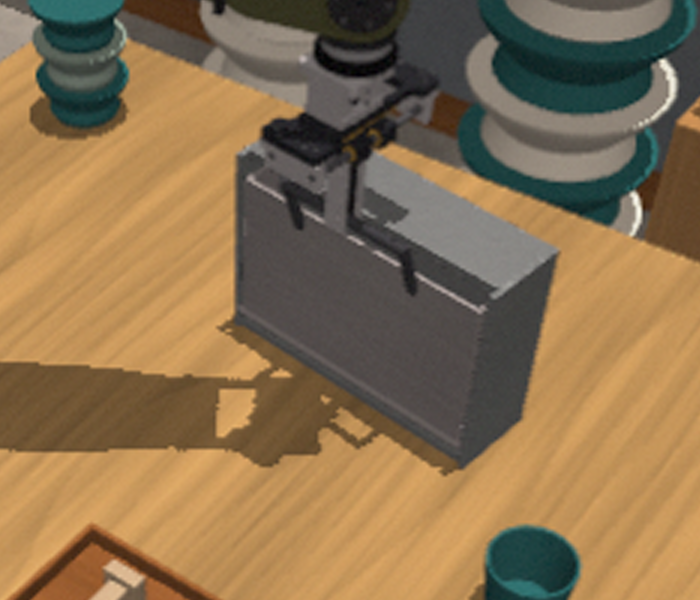

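```bash

python3 -m jog '[0,0,3,0,0,0, 0,0,3,0,0,0, 0,0,3,0,0,0]'
python3 -m jog '[0,0,-3,0,0,0, 0,0,-3,0,0,0, 0,0,-3,0,0,0, 0,0,-3,0,0,0, 0,-10,-3,0,0,0, 0,-40,-3,0,0,0, 0,-80,-3,0,0,0, 0,-120,-3,0,0,0, -20,-150,-30,0,0,0, -40,-160,-65,0,0,0]' 40
python3 -m jog '[-20,0,-40,0,0,0, -30,0,-80,0,0,0, -40,0,-120,0,0,0, -50,0,-160,0,0,0, -50,0,-190,0,0,0, -50,0,-200,0,0,0, -50,0,-200,0,0,0, -50,0,-200,0,0,0]'
python3 - <<'E'
from h import *
for n in('scene','top'): 
    c=snap(n,n+'31')
    im=cv2.resize(c['img'][:,:,::-1],None,fx=3,fy=3,interpolation=cv2.INTER_CUBIC)
    cv2.imwrite(f'pics/{n}31z.png',im[450:1050,150:900] if n=='top' else im[150:750,600:1300])
    print(n,[(np.round(d['xy']).tolist(),round(d['score'],2)) for d in manip.tip_of('bin_handle',c)],proj(c,w(RACK,[-25,0,255])),[(np.round(d['xy']).tolist(),round(d['score'],2)) for d in manip.tip_of('long1_mid',c)],[(t,np.round(d['xy']).tolist(),round(d['score'],2)) for t in('glazed_pot','cup_pot','brush','flap_edge') for d in manip.tip_of(t,c)])
    for d in manip.tip_of('long1_mid',c): print(R.from_euler('z',-TRAY[2]).apply(atz(c,d['xy'],26)[0]-[TRAY[0],TRAY[1],0]))
print(manip.read_state()['clock'],manip.read_state()['eef_pos'])
E
```

```text
clock: 42.37
eef_pos: [459.2, 325.7, 263.5]
eef_rot: [-1.576, -0.002, -0.154]
wrist_force: [-4.9, -22.8, 13.7]
finger_gap: 11.2
clock: 43.2
eef_pos: [411.2, 273.0, 425.2]
eef_rot: [-1.569, -0.004, -0.151]
wrist_force: [0.6, -1.3, 0.9]
finger_gap: 40.0
clock: 43.87
eef_pos: [331.6, 82.3, 422.4]
eef_rot: [-1.57, -0.002, -0.153]
wrist_force: [0.3, 0.3, 0.2]
finger_gap: 40.0
scene [([310.0, 102.0], 0.95), ([164.0, 329.0], 0.58), ([245.0, 253.0], 0.49)] [[314.01933774 106.07710121]] [([263.0, 257.0], 0.92), ([296.0, 333.0], 0.74)] [('glazed_pot', [293.0, 331.0], 0.7), ('glazed_pot', [345.0, 280.0], 0.56), ('cup_pot', [373.0, 236.0], 0.82), ('brush', [342.0, 280.0], 0.78), ('flap_edge', [118.0, 242.0], 0.91)]
[  9.25991458 -52.99796549  26.        ]
[-121.06426256 -255.75473939   26.        ]
top [([146.0, 255.0], 0.76), ([167.0, 257.0], 0.68)] [[148.42108352 254.97990877]] [([309.0, 223.0], 0.97)] [('glazed_pot', [367.0, 150.0], 0.66), ('cup_pot', [222.0, 158.0], 0.92), ('brush', [278.0, 156.0], 0.65), ('brush', [368.0, 149.0], 0.57), ('brush', [226.0, 154.0], 0.29), ('flap_edge', [441.0, 289.0], 0.74)]
[  2.99301146 -59.24746612  26.        ]
44.6667 [331.53232687  82.22217844 421.78708316]
```

View pics/scene31.png

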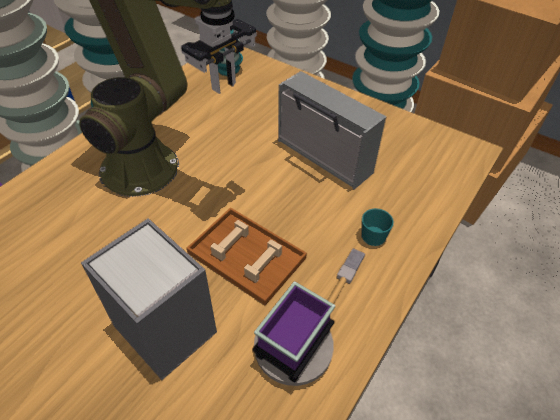

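View pics/top31z.png

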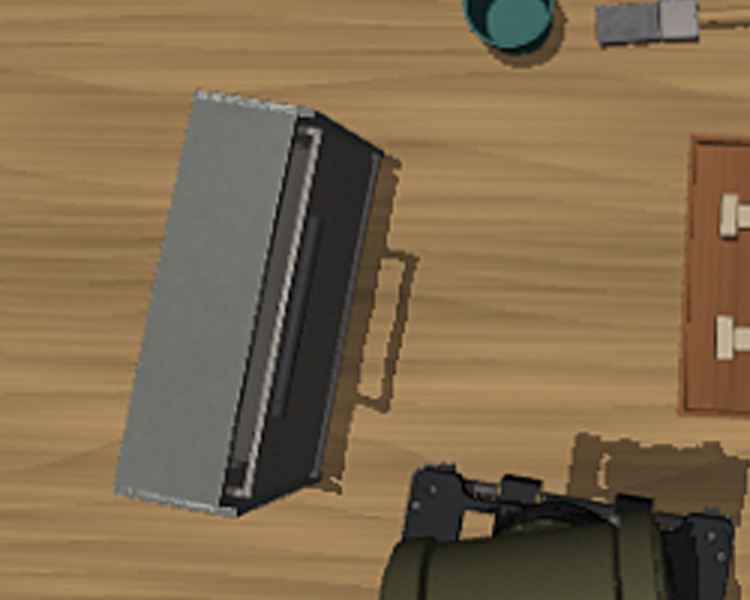

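View pics/scene31z.png

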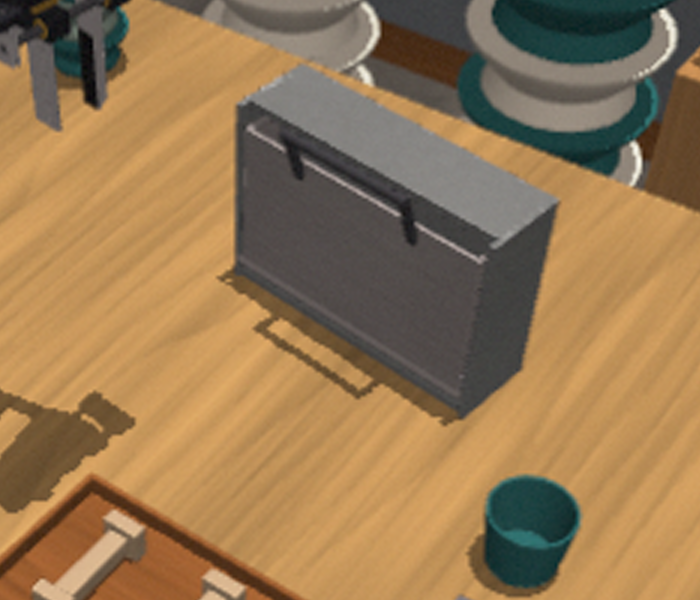

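```bash
python3 -c "
from cell import manip
print(manip.sign_off())"
```

```text
the job is handed in; nothing more can be done
None
```

The job was handed in at about 45 s on the clock, and every check I made at the end looked right. `sign_off()` reports no verdict.

**What was done:** I swung the bin fully forward by its handle and found four props in it: two whole and two stubs. Each stub went into the scrap box with a finger holding the flap down, and the flap closed again both times. I laid the two whole props side by side in the tray, swung the bin shut and moved the arm clear.

**Last checks:**
- **Whole props:** both lie flat in the tray and released, about 120 mm apart. The network only picked out one of them in each of the last two pictures; I confirmed the other by eye.
- **Bin:** the last pictures show it empty and shut, with the rim and handle looking the same as at the start. The network put the handle about 6 px from its expected spot in the scene view, but it was about 5 px off at the start too.
- **Flap and pots:** the flap is level, and the pots and brush are within 2–4 px of where they started.
- **Stubs:** I saw one stub on the scrap box floor before the flap closed. The other I judge to be inside because it left the fingers in there and shows nowhere outside.

I saw no grip slip and no knocked prop during the run.

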